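# Cap the oil filler neck with the cam-lever coupling

### The arm

A 6-joint arm with a two-finger parallel gripper is mounted at the origin on the work surface. World frame = base frame: x ahead of the robot, y to its left, z up, the work surface at z = 0. Lengths are in m, angles in rad, forces in N, time in s.
With the tool pointing down it reaches from about 0.25 to 0.8 m from the base axis. Payload 8.5 kg.
Tool frame: the origin (TCP) lies on the centre line of the jaws, within the pads' length; the fingertips stand 19 mm ahead of it and the grasp point (between the pads) is the TCP; x points along the fingers, z is the direction in which the jaws open and shut, and the axes are right-handed (so a half turn about x gives the same grasp; the last joint's range is limited). The gripper opens to 85 mm and grips with 20 to 120 N. Pads are 22 mm wide; open, the fingers measure 114 mm over their backs; the gripper's body (76 mm by 85 mm) begins 54 mm behind the grasp point. The pads swing forward as they close: fully open they stand 13 mm farther back than shut.
Start: joints at [-1.247, 0.238, -0.013, 1.319, 0, 1.571], TCP at [0.167, -0.498, 0.25] pointing down, gripper open.
Joint ranges: [-2.66, 2.66], [-1.03, 1.9], [-1.14, 1.46], [-1.82, 2.27], [-1.45, 1.34], [-3.14, 3.14]. Speed limits (rad/s): [2.22, 2.22, 2.79, 3.14, 3.14, 3.14].

### API

Orientations are given as a 3x3 rotation matrix whose columns are the frame's x, y, z axes.
In Python, from station import * gives the robot as it stands. The module is installed in compiled form; this text tells all that it offers.
- The arm moves only by the tool servo_tool, never from a script. Its argument "moves" is text: rows parted by semicolons, each of 7 numbers parted by spaces: the shift along the world's x, y, z normalised to -1 to 1, where 1 is 200 mm, then the turn, a rotation vector about the world's x, y, z normalised to -1 to 1, where 1 is pi/4 rad, then the closure, from -1 (fully open) to 1 (shut). In form: x y z rx ry rz gripper; .... A call has 1 to 20 rows; each row is the pose to reach, as a shift and turn from the pose commanded when the call began; what a row does not reach only later rows make up. A row lasts 1/8 s, in which the tool goes at most 62.5 mm and 10.7 degrees, less where a joint would pass 70% of its speed; a pose out of reach is approached as far as the arm can. A call with a number of a shift or a turn outside -1 to 1 is refused whole. A call with a gripper value outside its range is refused whole. The fingers move at their own pace and stop on an object; "squeeze" is the grip in N (left out, the last holds). Time passes only in rows, so rows that repeat a pose let the fingers close. It gives the time, the measured TCP pose, the force and the opening at its end, in the units of the state.
- observe(): the state, without advancing time (a new reading comes with each control period).
- capture(name): name is "side" or "top" or "wrist"; returns a dict with "frame" (384x512x3 uint8, blue, green, red), "depth" (384x512 float32, m along the optical axis (not along the pixel's ray), 0 where there is no reading), "vertical_fov" (degrees; the focal length in pixels is half the picture's height over the tangent of half this angle, whatever the lens; pixels are square), "cx", "cy" (the principal point, pixels), "rvec" (rotation vector, rad) and "tvec" (3), from world to camera coordinates, as OpenCV has them. Camera axes: x right, y down, z forward; pixel columns grow to the right and rows downward; lengths in m; the calibration is good to about 2 mm. A picture is of the moment at which its call begins.
- hand_in(): hands the job in, once; it reports no verdict.
The state is a dict: "time_s": time; "q": joint angles; "qvel": joint speeds; "tau": joint torques, N m; "tool_pos": TCP position; "tool_rot": TCP orientation; "wrist_force": force on the tool from outside, world axes, zero at the start; "wrist_torque": the same for the moment, N m; "finger_gap": finger opening in m.
Only numpy, scipy, OpenCV 4.12 (cv2) and the standard library are available. Lean on these libraries where they do the work, as an engineer would, in place of code of your own. Each camera call takes 0.05 s, during which the arm holds its last target.

### The job

Close the blue oil reservoir: push the loose aluminium coupling squarely down onto the grooved filler neck until it is fully home, with its two brass cam levers still open. Then swing the levers down one after the other, each fully down against the coupling's side, and leave the coupling locked on the neck. Push with feeling, never forcing the neck, and leave the can, carton and jar where they stand.

Things in the scene. Friction and masses are not known exactly. Their poses are not given: they have to be found in the camera images.
- reservoir: Blue low steel oil tank, fixed, 240 x 240 x 70 mm high (lid 250 x 250 mm). Origin: centre of its underside, z up. The steel filler neck stands upright in the middle of the lid. More than 60 N of contact force from the coupling strains the neck; its top is a hard stop, so go the last millimetres slower than 10 mm/s.
- neck_foot (a point): On the neck's axis at lid height, 70 mm above the bench. Screwed in by hand, the neck's top edge stands anywhere from 97 to 121 mm above this point: not measured, find it by feel. Neck 45 mm in diameter, rigid, top edge chamfered 4 mm; groove 19.5 mm high, 34 mm in diameter, beginning 13.5 mm below the top; from 75 mm below the top down it is 52 mm in diameter.
- plunger (a joint): Black sprung valve plunger, 26 mm in diameter, in the neck's mouth, travel in m. 0 = up, 5 mm above the neck's top; 0.005 = flush: then the coupling's ceiling rests on the neck's top, and it is home. It rubs with 5 N and its spring adds 7.5 N by full travel: 12.5 N press it flush. The coupling's weight then keeps it down.
- coupling: Loose aluminium coupling, 0.48 kg, upright, mouth down. Origin: centre of its lower rim, z up. Round skirt 58 mm outside, bore 46.6 mm in diameter, 45.5 mm deep from rim to ceiling; shoulder at 53.5 mm; on it a 30 x 30 mm square lug, flats square to x and y, up to 94 mm. Home, its rim lies 45.5 mm below the neck's top, at any yaw. Lever pivots: y = +34 (a) and -34 mm (b), z = 28 mm, axes along x.
- coupling_grip (a point): Where to grasp the coupling: on its axis in the middle of the grip lug's flats, 76 mm above the rim; same axes as the coupling. Fingers closing along its x axis stay clear of the levers.
- lever_a (a joint): Brass cam lever on the coupling's +y side, rad. 0 = open, pointing outward and 0.35 above level; grows as it swings down; 1.92 = closed stop, straight down beside the skirt. A bar 6 mm thick, 62 mm long from its pivot, the last 20 mm a paddle 22 mm wide. Stiff pivot (0.12 N m), stays where left. Closing turns a 13 mm cam nose in under the neck's lip; if the coupling is not home it jams or tips it.
- lever_b (a joint): The same brass cam lever on the coupling's -y side, same meaning of its angle.
- lever_a_paddle (a point): Middle of lever a's paddle, in the bar's mid-plane, 52 mm from its pivot.
- lever_b_paddle (a point): Middle of lever b's paddle, likewise.
- grease_can: Bystander: can with a green band, 66 mm in diameter, 85 mm high, on the far side of the bench; origin: centre of its underside.
- carton: Bystander: cardboard carton 75 x 95 x 55 mm high; origin: centre of its underside.
- bolt_jar: Bystander: amber jar 68 mm in diameter, 80 mm high; origin: centre of its underside.
Mind the look-alikes: they are no part of the job. What is shaped like the coupling but red is not meant.

How it is judged:
By the outcome, as a careful person would: the job done as asked, in the order asked, and still so for the second after the job is handed in, with the robot touching nothing.
It also fails if it takes over 72 s, if anything falls off the work surface, if the arm or the gripper's body presses on something with over 40 N, if the wrist force passes 120 N, or if a joint passes its speed limit or range.

## Working session

There is one attempt and no reset: what is moved stays moved. The work goes in short steps, Python scripts to look and compute and a tool call to move; the robot and the scene stay as the last step left them, time stands still between calls to the robot, and variables do not carry over. Pictures are saved under pics/ and viewed, and the job is handed in when it is done.

Besides the shell and the picture viewer there is one more tool, called after "Request:" as name(argument=value, ...) on one line, values as JSON. servo_tool: Moves the arm, as the interface text tells. Its arguments: {"type":"object","properties":{"moves":{"type":"string"},"squeeze":{"type":"number"}},"required":["moves"]}

```bash
mkdir -p pics
cat > h.py <<'E'
from station import *
import numpy as np, cv2
def cam(n):
    c=capture(n); f=192/np.tan(np.radians(c["vertical_fov"])/2)
    R=cv2.Rodrigues(np.array(c["rvec"],float))[0]; t=np.array(c["tvec"],float).ravel()
    c.update(f=f,R=R,t=t,C=-R.T@t); return c
def pts(c):
    v,u=np.mgrid[0:384,0:512]; d=c["depth"]
    p=np.stack([(u-c["cx"])/c["f"]*d,(v-c["cy"])/c["f"]*d,d],-1)
    return (p-c["t"])@c["R"]
def ray(c,u,v,z):
    r=c["R"].T@np.array([(u-c["cx"])/c["f"],(v-c["cy"])/c["f"],1]); return c["C"]+r*(z-c["C"][2])/r[2]
def proj(c,p):
    q=c["R"]@np.array(p)+c["t"]; return q[:2]/q[2]*c["f"]+[c["cx"],c["cy"]]
E
python3 - <<'E'
from h import *
for n in ("top","side","wrist"):
    c=cam(n); cv2.imwrite(f"pics/{n}0.png",c["frame"]); print(n,c["C"],c["f"],c["cx"],c["cy"],c["R"][2],(c["depth"]>0).mean())
    np.savez(f"{n}0.npz",**c)
s=observe();print(s)
E
```

```text
top [0.55897004 0.03824129 1.25093705] 435.12894338885854 262.4769860558439 191.94593075368937 [ 0.05460756 -0.01413589 -0.99840783] 0.9959055582682291
side [0.55905739 0.89948198 1.19715906] 478.58279781592563 249.60560168072737 192.56874493622368 [ 0.05184191 -0.61323655 -0.78819626] 0.9958953857421875
wrist [ 0.24137502 -0.47175838  0.37258516] 308.1159165556609 255.91923722182236 187.91915749880866 [-0.29400199 -0.09830078 -0.95073645] 0.9960072835286459
{'time_s': 0.15, 'q': array([-1.24697613e+00,  2.38656303e-01, -1.40900536e-02,  1.31919594e+00,
        1.40251273e-05,  1.57082383e+00]), 'qvel': array([-0.00034261, -0.00088971,  0.0013068 , -0.00035814, -0.00042895,
        0.00112591]), 'tau': array([-5.23604081e-05, -5.39077270e+01,  3.46597517e+01,  1.44392060e-02,
        3.51309552e-05, -1.15487438e-05]), 'tool_pos': array([ 0.16695481, -0.49741768,  0.24980683]), 'tool_rot': array([[-3.51340265e-04,  9.48035544e-01,  3.18164241e-01],
       [ 1.09087192e-03,  3.18164434e-01, -9.48034916e-01],
       [-9.99999343e-01,  1.39935965e-05, -1.14596933e-03]]), 'wrist_force': array([0.64583664, 0.04159198, 0.47289918]), 'wrist_torque': array([0.02641701, 0.02163403, 0.00649546]), 'finger_gap': 0.08489186052113869}
```

View pics/top0.png

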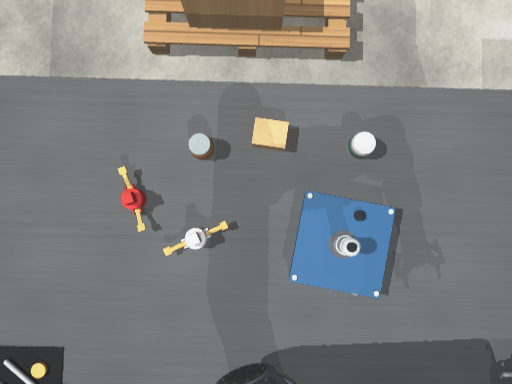

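View pics/side0.png

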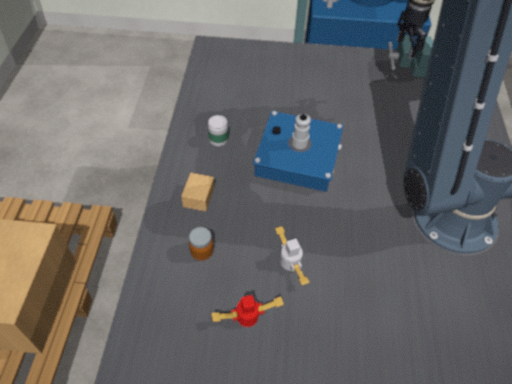

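View pics/wrist0.png

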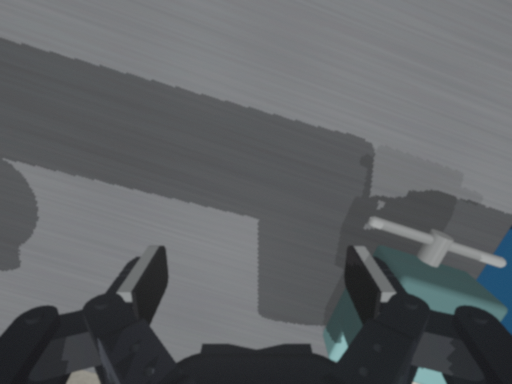

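Top view: the silver coupling is at about (195,238) and its brass levers end at (168,251) and (225,227). The red look-alike is at (133,198). The neck on the blue tank is at about (350,246). Next I measure these points.

Run:
```python
from h import *
for n in ("top","side"):
    c=dict(np.load(f"{n}0.npz")); P=pts(c); hsv=cv2.cvtColor(c["frame"],cv2.COLOR_BGR2HSV)
    x,y,z=P[...,0],P[...,1],P[...,2]
    print(n)
    # regions by 3D
    brass=(cv2.inRange(hsv,(15,110,100),(32,255,255))>0)
    k,l,st,ce=cv2.connectedComponentsWithStats(brass.astype(np.uint8))
    for i in range(1,k):
        if st[i,4]>15:
            q=P[l==i]; print(' brass',st[i],ce[i].round(1),np.median(q,0).round(4),q.min(0).round(3),q.max(0).round(3))
    blue=(hsv[...,0]>95)&(hsv[...,0]<120)&(hsv[...,1]>130)&(z>0.06)&(z<0.08)&(x>0.2)&(x<.8)
    b=blue.astype(np.uint8); k,l,st,ce=cv2.connectedComponentsWithStats(b); i=1+st[1:,4].argmax()
    q=P[l==i]; r=cv2.minAreaRect((q[:,:2]*1000).astype(np.float32)); print(' lid',r,np.median(q[:,2]))
    for nm,(cx,cy) in dict(neck=r[0]).items():
        cx/=1000;cy/=1000
        m=(np.hypot(x-cx,y-cy)<.05)&(z>.08)
        q=P[m]; print(' neck pts',len(q),q[:,2].max())
        for lo in np.arange(.08,.22,.01):
            s=q[(q[:,2]>=lo)&(q[:,2]<lo+.01)]
            if len(s): print('  ',lo.round(2),len(s),s.mean(0).round(4),s.min(0).round(3),s.max(0).round(3))
    m=(hsv[...,1]<60)&(z>.03)&(z<.12)&(x>.3)&(x<.65)&(y>.1)&(y<.3)
    q=P[m];print(' coup',len(q))
    for lo in np.arange(.03,.11,.005):
            s=q[(q[:,2]>=lo)&(q[:,2]<lo+.005)]
            if len(s): print('  ',lo.round(3),len(s),s.mean(0).round(4),s.min(0).round(3),s.max(0).round(3))
c=np.load("top0.npz")["frame"]; a=cv2.resize(c[205:275,150:250],None,fx=7,fy=7,interpolation=2); cv2.imwrite("pics/c1.png",a)
a=cv2.resize(c[185:305,280:410],None,fx=5,fy=5,interpolation=2); cv2.imwrite("pics/c2.png",a)
```

```text
top
 brass [145   0  39  12 375] [164.2   5.1] [ 1.4677  0.4584 -0.6097] [ 1.441  0.378 -0.621] [ 1.496  0.547 -0.595]
 brass [286   0  15   4  48] [293.    1.1] [ 1.5028 -0.1019 -0.6083] [ 1.49  -0.132 -0.621] [ 1.511 -0.07  -0.599]
 brass [303   0  47  17 390] [331.5   8. ] [ 1.4765 -0.2773 -0.609 ] [ 0.559 -0.35  -0.622] [1.516 0.038 1.251]
 brass [ 144   14  206   33 3256] [248.1  34.8] [ 1.3413  0.0938 -0.6097] [ 0.559 -0.352 -0.654] [1.448 0.547 1.251]
 brass [120 171  12  18  66] [126.5 180.4] [0.6463 0.3993 0.0386] [0.559 0.038 0.004] [0.673 0.427 1.251]
 brass [135 208  11  24 103] [139.6 220.8] [0.5335 0.358  0.0444] [ 0.507  0.34  -0.001] [0.572 0.374 0.056]
 brass [206 221  22  14 100] [217.2 228.3] [0.5217 0.142  0.0379] [ 0.504  0.117 -0.006] [0.542 0.175 0.046]
 brass [166 242  19  14  78] [174.4 247.8] [0.4653 0.2621 0.0373] [ 0.441  0.235 -0.003] [0.481 0.288 0.045]
 brass [ 31 363  15  16 174] [ 37.7 370.3] [0.1187 0.6285 0.0169] [0.092 0.038 0.   ] [0.559 0.651 1.251]
 lid ((488.6913757324219, -197.21688842773438), (249.45053100585938, 246.07339477539062), 80.34123
[... 4527 characters left out ...]
 0.186 0.055] [0.525 0.233 0.06 ]
   0.06 23 [0.4991 0.2136 0.0619] [0.475 0.192 0.06 ] [0.523 0.229 0.065]
   0.065 16 [0.4989 0.215  0.0673] [0.481 0.205 0.065] [0.514 0.223 0.07 ]
   0.07 9 [0.497  0.2163 0.0719] [0.481 0.21  0.071] [0.511 0.223 0.073]
   0.075 11 [0.4993 0.2161 0.0778] [0.482 0.209 0.076] [0.515 0.223 0.079]
   0.08 15 [0.4999 0.2145 0.0824] [0.485 0.202 0.08 ] [0.515 0.223 0.085]
   0.085 18 [0.4974 0.2129 0.0871] [0.48  0.201 0.085] [0.516 0.223 0.089]
   0.09 49 [0.4985 0.2054 0.0932] [0.481 0.186 0.09 ] [0.516 0.222 0.095]
   0.095 54 [0.4992 0.2053 0.0968] [0.484 0.188 0.095] [0.516 0.221 0.1  ]
   0.1 3 [0.4966 0.2065 0.1008] [0.492 0.197 0.101] [0.505 0.218 0.101]
```

```bash
sleep 0
```

Request:
servo_tool(moves="0.5 1 0.1 0 0 0.6 -1;0.5 1 0.1 0 0 0.6 -1;0.5 1 0.1 0 0 0.6 -1;0.5 1 0.1 0 0 0.6 -1")

```text
time_s: 0.65
tool_pos: [0.2675, -0.2954, 0.2705]
tool_rot: [[0.0, 0.698, 0.716], [0.0, 0.716, -0.698], [-1.0, 0.0, -0.0]]
wrist_force: [0.3, 0.4, -0.0]
finger_gap: 0.0853
```

Request:
servo_tool(moves="0.6 1 0 0 0 0.6 -1;0.6 1 0 0 0 0.6 -1;0.6 1 0 0 0 0.6 -1;0.6 1 0 0 0 0.6 -1")

```text
time_s: 1.15
tool_pos: [0.3877, -0.0954, 0.2703]
tool_rot: [[0.0, 0.297, 0.955], [0.0, 0.955, -0.297], [-1.0, 0.0, 0.0]]
wrist_force: [0.7, -0.6, 0.3]
finger_gap: 0.0855
```

Request:
servo_tool(moves="0.5 0.8 0 0 0 0.8 -1;0.5 0.8 0 0 0 0.8 -1;0.5 0.8 0 0 0 0.8 -1;0.5 0.8 0 0 0 0.8 -1;0.5 0.8 0 0 0 0.8 -1")

```text
time_s: 1.78
tool_pos: [0.4869, 0.063, 0.2697]
tool_rot: [[-0.001, -0.319, 0.948], [-0.0, 0.948, 0.319], [-1.0, 0.0, -0.001]]
wrist_force: [-0.3, -0.7, 0.4]
finger_gap: 0.0852
```

Run:
```python
from h import *
c=cam("wrist"); cv2.imwrite("pics/w1.png",c["frame"]); s=observe(); print(s["tool_pos"],s["tool_rot"],s["time_s"],s["q"])
np.savez("w1.npz",**c)
```

```text
[0.48675402 0.06234108 0.26994686] [[-9.75397707e-04 -3.16980891e-01  9.48431423e-01]
 [-2.78387386e-04  9.48431923e-01  3.16980772e-01]
 [-9.99999486e-01  4.51509729e-05 -1.01334181e-03]] 1.825 [ 1.27470870e-01  1.73990929e-01 -4.66363940e-02  1.35117188e+00
 -1.52130362e-04  1.37572273e+00]
```

View pics/w1.png

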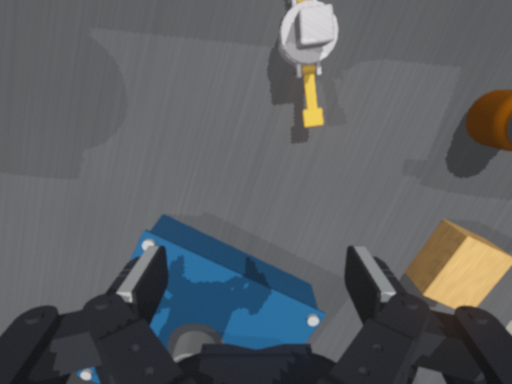

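Request:
servo_tool(moves="0.05 0.7 0 0 0 0.145 -1;0.05 0.7 0 0 0 0.145 -1;0.05 0.7 0 0 0 0.145 -1;0.05 0.7 0 0 0 0.145 -1")

```text
time_s: 2.33
tool_pos: [0.4968, 0.2021, 0.2702]
tool_rot: [[-0.0, -0.424, 0.906], [-0.0, 0.906, 0.424], [-1.0, -0.0, -0.001]]
wrist_force: [0.1, 0.4, -0.3]
finger_gap: 0.0856
```

Run:
```python
from h import *
c=cam("wrist"); cv2.imwrite("pics/w2.png",c["frame"]); s=observe(); print(s["tool_pos"],s["tool_rot"],s["time_s"])
np.savez("w2.npz",**c)
P=pts(c); hsv=cv2.cvtColor(c["frame"],cv2.COLOR_BGR2HSV);z=P[...,2]
near=np.hypot(P[...,0]-.497,P[...,1]-.2035)<.045
for lo,hi in((.09,.1),(.05,.058)):
    m=near&(z>lo)&(z<hi)&(hsv[...,1]<60); q=P[m]; print(lo,len(q),q.mean(0),cv2.minAreaRect((q[:,:2]*1000).astype(np.float32)),np.median(q[:,2]))
```

```text
[0.496801   0.20132029 0.27028759] [[-3.60757329e-04 -4.22874108e-01  9.06188368e-01]
 [-6.38863123e-04  9.06188340e-01  4.22873841e-01]
 [-9.99999731e-01 -4.26375493e-04 -5.97072759e-04]] 2.375
0.09 837 [0.49290142 0.20602917 0.09288706] ((492.87042236328125, 205.4827880859375), (29.538124084472656, 29.074575424194336), 24.761459350585938) 0.09294290657090977
0.05 986 [0.49015906 0.21215111 0.05250829] ((493.14288330078125, 205.5308074951172), (56.5185661315918, 56.498382568359375), 69.53631591796875) 0.05250371438513387
```

View pics/w2.png

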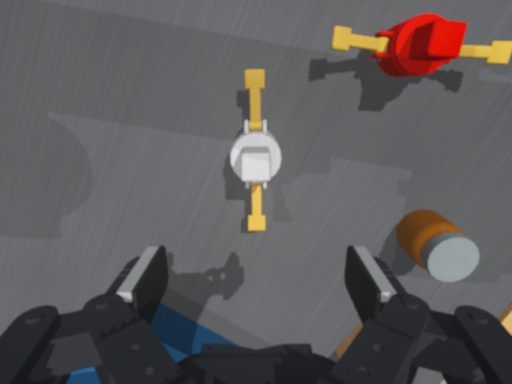

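Request:
servo_tool(moves="-0.0075 0.016 -0.2 0 0 0 -1;-0.0075 0.016 -0.5 0 0 0 -1;-0.0075 0.016 -0.75 0 0 0 -1;-0.0075 0.016 -0.9 0 0 0 -1;-0.0075 0.016 -0.955 0 0 0 -1;-0.0075 0.016 -0.955 0 0 0 -1")

```text
time_s: 3.12
tool_pos: [0.4957, 0.2045, 0.0796]
tool_rot: [[-0.0, -0.422, 0.906], [-0.0, 0.906, 0.422], [-1.0, -0.0, -0.0]]
wrist_force: [-0.5, -1.0, -0.3]
finger_gap: 0.0855
```

Run:
```python
from h import *
c=cam("wrist"); cv2.imwrite("pics/w3.png",c["frame"]); s=observe(); print(s["tool_pos"],s["wrist_force"],s["time_s"])
```

```text
[0.49621973 0.20496194 0.0803439 ] [-0.21722317  0.82582145 -0.29525338] 3.175
```

View pics/w3.png

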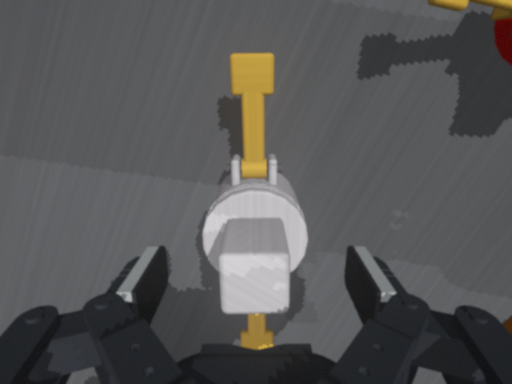

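The lug sits centred between the pads (u≈255), so I close on it.

Request:
servo_tool(moves="0 0 -0.01 0 0 0 -1;0 0 -0.01 0 0 0 1;0 0 -0.01 0 0 0 1;0 0 -0.01 0 0 0 1;0 0 -0.01 0 0 0 1;0 0 -0.01 0 0 0 1;0 0 -0.01 0 0 0 1", squeeze=60)

```text
time_s: 4.05
tool_pos: [0.4955, 0.2056, 0.0775]
tool_rot: [[0.0, -0.424, 0.906], [0.0, 0.906, 0.424], [-1.0, 0.0, 0.0]]
wrist_force: [-2.7, 0.4, 5.0]
finger_gap: 0.0293
```

Request:
servo_tool(moves="0 0 0 0 0 0 1;0 0 0 0 0 0 1")

```text
time_s: 4.3
tool_pos: [0.4955, 0.2056, 0.0775]
tool_rot: [[-0.0, -0.424, 0.906], [0.0, 0.906, 0.424], [-1.0, 0.0, 0.0]]
wrist_force: [-2.5, -0.5, 4.1]
finger_gap: 0.0292
```

Run:
```python
from h import *
c=cam("wrist"); cv2.imwrite("pics/w4.png",c["frame"]); s=observe(); print(s["tool_pos"],s["wrist_force"],s["time_s"],s["finger_gap"])
```

```text
[0.49549925 0.2055739  0.07748081] [-1.22821936 -0.7349382   5.06627285] 4.35 0.0292047574688879
```

View pics/w4.png

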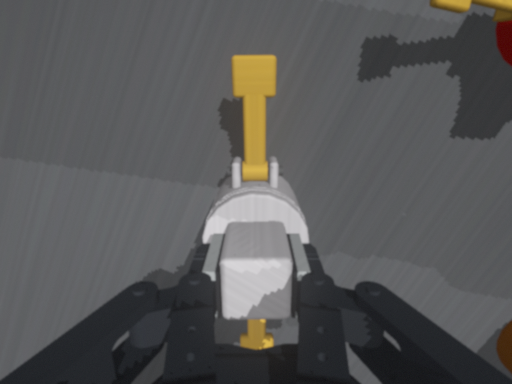

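Request:
servo_tool(moves="0 0 0.05 0 0 0 1;0 0 0.25 0 0 0 1;0 0 0.5 0 0 0 1;0 0 0.75 0 0 0 1;0 0 1 0 0 0 1;0 0 1 0 0 0 1")

```text
time_s: 5.1
tool_pos: [0.4969, 0.206, 0.281]
tool_rot: [[0.006, -0.424, 0.906], [0.002, 0.906, 0.424], [-1.0, -0.0, 0.006]]
wrist_force: [1.2, 0.3, -6.3]
finger_gap: 0.0295
```

Request:
servo_tool(moves="0 -0.2 0.06 0 0 -0.1 1;0 -0.4 0.1 0 0 -0.2 1;0 -0.6 0.1 0 0 -0.3 1;0 -0.8 0.1 0 0 -0.4 1;0 -1 0.1 0 0 -0.52 1;0 -1 0.1 0 0 -0.52 1")

```text
time_s: 5.85
tool_pos: [0.4947, 0.0032, 0.2957]
tool_rot: [[-0.003, -0.025, 1.0], [-0.001, 1.0, 0.025], [-1.0, -0.001, -0.003]]
wrist_force: [0.0, -0.4, -5.7]
finger_gap: 0.0291
```

Run:
```python
from h import *
s=observe(); print(s["tool_pos"],s["tool_rot"],s["wrist_force"],s["time_s"],s["finger_gap"])
```

```text
[0.49470092 0.00320797 0.29571712] [[-2.90165338e-03 -2.48071980e-02  9.99688043e-01]
 [-6.70914951e-04  9.99692075e-01  2.48053507e-02]
 [-9.99995565e-01 -5.98729124e-04 -2.91740341e-03]] [ 0.0289853  -0.41529289 -5.73085837] 5.85 0.02905597854837747
```

Request:
servo_tool(moves="0 -0.25 0 0 0 -0.12 1;0 -0.5 0 0 0 -0.25 1;0 -0.75 0 0 0 -0.38 1;-0.022 -0.95 0 0 0 -0.514 1;-0.022 -0.983 0 0 0 -0.514 1;-0.022 -0.983 0 0 0 -0.514 1;-0.022 -0.983 0 0 0 -0.514 1")

```text
time_s: 6.72
tool_pos: [0.4912, -0.1898, 0.2969]
tool_rot: [[-0.001, 0.364, 0.931], [0.001, 0.931, -0.364], [-1.0, 0.0, -0.001]]
wrist_force: [0.7, -0.0, -4.8]
finger_gap: 0.0294
```

Run:
```python
from h import *
s=observe(); print(s["tool_pos"],s["tool_rot"],s["wrist_force"],s["time_s"],s["finger_gap"])
for n in ("top","side","wrist"):
    c=cam(n); cv2.imwrite(f"pics/{n}5.png",c["frame"]); np.savez(f"{n}5.npz",**c)
a=cv2.imread("pics/side5.png")[70:210,210:400]; cv2.imwrite("pics/side5z.png",cv2.resize(a,None,fx=4,fy=4,interpolation=2))
```

```text
[ 0.49115523 -0.18984369  0.29690343] [[-7.72526086e-04  3.63822926e-01  9.31467810e-01]
 [ 7.17790780e-04  9.31468050e-01 -3.63822424e-01]
 [-9.99999444e-01  3.87536692e-04 -9.80732109e-04]] [ 0.68247565 -0.00785991 -4.83344446] 6.725 0.029443632668090476
```

View pics/side5z.png

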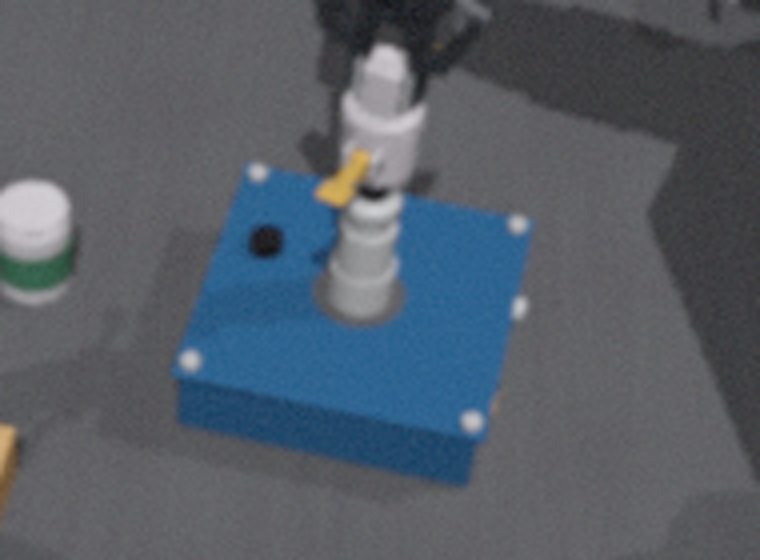

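View pics/wrist5.png

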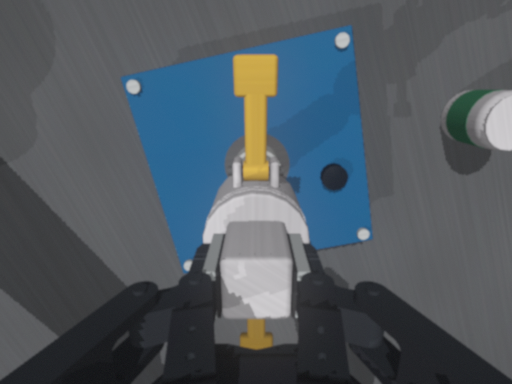

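View pics/top5.png

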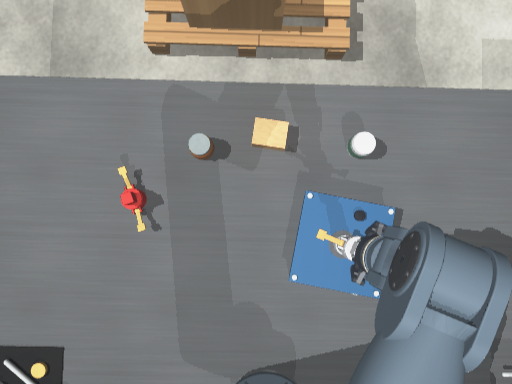

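Run:
```python
from h import *
from scipy.optimize import least_squares
def fit(q,r):
    f=lambda p:np.hypot(q[:,0]-p[0],q[:,1]-p[1])-r
    return least_squares(f,[q[:,0].mean(),q[:,1].mean()-.02],loss="soft_l1",f_scale=.001)
for n in("top0","side0","top5","side5","wrist5"):
    c=dict(np.load(n+".npz")); P=pts(c); hsv=cv2.cvtColor(c["frame"],cv2.COLOR_BGR2HSV); x,y,z=[P[...,i] for i in range(3)]
    white=(hsv[...,1]<60)&(hsv[...,2]>90)
    near=(np.hypot(x-.492,y+.193)<.06)
    if n[-1]=="5":
        for lo,hi in((.225,.25),(.25,.268)):
            q=P[near&white&(z>lo)&(z<hi)]
            if len(q)>10:
                r=fit(q,.029); print(n,"skirt",lo,len(q),r.x.round(4),np.sqrt(np.mean(r.fun**2)).round(4),q.min(0).round(4),q.max(0).round(4))
        q=P[near&white&(z>.27)&(z<.276)]
        if len(q)>10:print(n,"shoulder",len(q),cv2.minEnclosingCircle((q[:,:2]*1000).astype(np.float32)),np.median(q[:,2]))
    else:
        for lo,hi,r0 in((.11,.15,.0225),(.171,.182,.0225)):
            q=P[near&white&(z>lo)&(z<hi)]; r=fit(q,r0);print(n,"neck",lo,len(q),r.x.round(4),np.sqrt(np.mean(r.fun**2)).round(4))
        q=P[near&(z>.18)&(z<.188)]; print(n,"top",cv2.minEnclosingCircle((q[:,:2]*1000).astype(np.float32)),np.median(q[:,2]))
        for zz,nm in((.09,"lug"),(.05,"sh")):
            q=P[(np.hypot(x-.497,y-.204)<.05)&white&(z>zz)&(z<zz+.008)]; print(n,nm,cv2.minEnclosingCircle((q[:,:2]*1000).astype(np.float32)),cv2.minAreaRect((q[:,:2]*1000).astype(np.float32)),np.median(q[:,2]))
```

```text
top0 neck 0.11 73 [ 0.4896 -0.1978] 0.0014
top0 neck 0.171 95 [ 0.4897 -0.1979] 0.0042
top0 top ((489.65966796875, -196.62989807128906), 22.126914978027344) 0.18330742027933153
top0 lug ((494.6842041015625, 203.1463165283203), 18.735233306884766) ((494.8714294433594, 202.63294982910156), (30.01620101928711, 29.91618537902832), 20.992919921875) 0.09489715909048055
top0 sh ((494.6838684082031, 202.93453979492188), 28.829851150512695) ((493.9895324707031, 202.5102996826172), (54.84605026245117, 54.77237319946289), 3.194973945617676) 0.05439100990565043
side0 neck 0.11 141 [ 0.4936 -0.1975] 0.0026
side0 neck 0.171 54 [ 0.4935 -0.1987] 0.003
side0 top ((492.9604187011719, -195.76226806640625), 22.607210159301758) 0.18333243880744993
side0 lug ((498.252197265625, 204.3729248046875), 18.89340591430664) ((498.6339416503906, 203.7958526611328), (30.00273323059082, 31.27784538269043), 24.00162696838379) 0.0947727482204096
side0 sh ((498.5711364746094, 206.64004516601562), 28.802766799926758) ((498.85528564453125, 210.6774444580078), (45.557735443115234, 55.13459014892578), 84.47132110595703) 0
[... 203 characters left out ...]
 0.2679]
top5 shoulder 124 ((493.0479736328125, -185.773681640625), 27.2266845703125) 0.27371587031268196
side5 skirt 0.225 78 [ 0.4954 -0.1906] 0.0037 [ 0.4665 -0.1855  0.225 ] [ 0.5223 -0.1497  0.2498]
side5 skirt 0.25 108 [ 0.4951 -0.1905] 0.0044 [ 0.4656 -0.1942  0.25  ] [ 0.5237 -0.1465  0.2679]
side5 shoulder 70 ((495.6483459472656, -185.35049438476562), 28.902381896972656) 0.2744834709097892
wrist5 skirt 0.225 447 [ 0.4902 -0.1887] 0.0057 [ 0.4724 -0.1907  0.2251] [ 0.5188 -0.1471  0.25  ]
wrist5 skirt 0.25 1260 [ 0.4902 -0.1887] 0.005 [ 0.4662 -0.2476  0.25  ] [ 0.5191 -0.1345  0.2679]
wrist5 shoulder 2761 ((491.03271484375, -187.08372497558594), 28.32088851928711) 0.2723600024736259
```

Request:
servo_tool(moves="-0.0025 -0.025 0 0 0 0 1;-0.0025 -0.025 -0.05 0 0 0 1;-0.0025 -0.025 -0.1 0 0 0 1;-0.0025 -0.025 -0.13 0 0 0 1;-0.0025 -0.025 -0.145 0 0 0 1;-0.0025 -0.025 -0.145 0 0 0 1")

```text
time_s: 7.62
tool_pos: [0.4905, -0.1961, 0.2681]
tool_rot: [[-0.0, 0.366, 0.931], [0.0, 0.931, -0.366], [-1.0, 0.0, -0.0]]
wrist_force: [0.1, -0.1, -5.3]
finger_gap: 0.0297
```

Run:
```python
from h import *
s=observe(); print(s["tool_pos"],s["wrist_force"],s["wrist_torque"],s["time_s"],s["finger_gap"])
c=cam("side");np.savez("side6.npz",**c)
a=c["frame"][80:180,250:360]; cv2.imwrite("pics/side6z.png",cv2.resize(a,None,fx=6,fy=6,interpolation=2))
c=cam("top");np.savez("top6.npz",**c)
a=c["frame"][200:290,300:400]; cv2.imwrite("pics/top6z.png",cv2.resize(a,None,fx=6,fy=6,interpolation=2))
```

```text
[ 0.4905416  -0.19606242  0.26812239] [ 0.08492498 -0.07081636 -5.33844958] [-0.00839735 -0.03135305 -0.03478842] 7.625 0.02970544118857876
```

View pics/side6z.png

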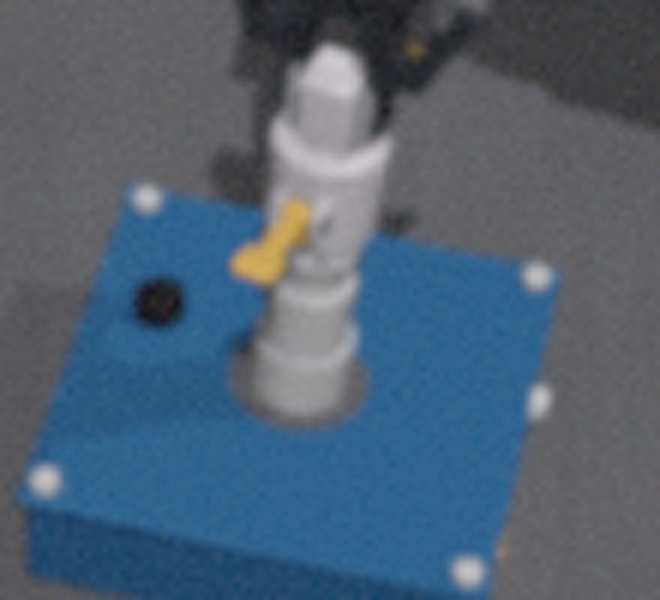

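View pics/top6z.png

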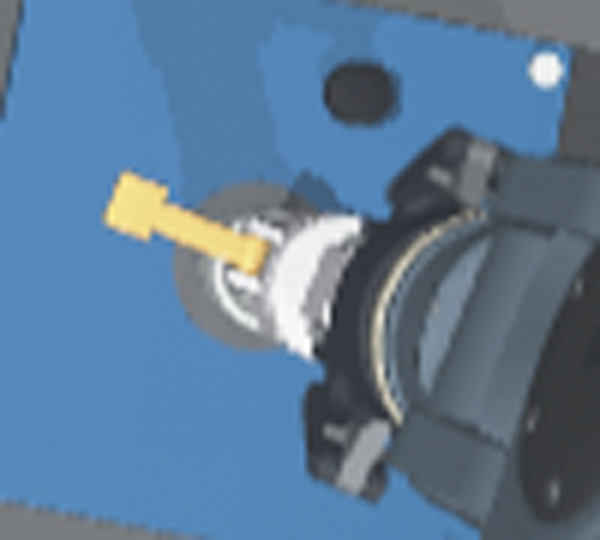

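Request:
servo_tool(moves="0.0025 0 -0.005 0 0 0 1;0.0025 0 -0.01 0 0 0 1;0.0025 0 -0.015 0 0 0 1;0.0025 0 -0.02 0 0 0 1;0.0025 0 -0.025 0 0 0 1;0.0025 0 -0.03 0 0 0 1")

```text
time_s: 8.48
tool_pos: [0.4911, -0.1961, 0.2622]
tool_rot: [[-0.0, 0.366, 0.931], [-0.0, 0.931, -0.366], [-1.0, -0.0, -0.0]]
wrist_force: [0.7, 0.0, -5.7]
finger_gap: 0.0292
```

Request:
servo_tool(moves="0 0 -0.005 0 0 0 1;0 0 -0.01 0 0 0 1;0 0 -0.01 0 0 0 1")

```text
time_s: 8.85
tool_pos: [0.4911, -0.1961, 0.2602]
tool_rot: [[-0.0, 0.366, 0.931], [0.0, 0.931, -0.366], [-1.0, -0.0, -0.0]]
wrist_force: [-0.0, 0.6, -4.5]
finger_gap: 0.0291
```

Request:
servo_tool(moves="0 0 -0.005 0 0 0 1;0 0 -0.01 0 0 0 1;0 0 -0.01 0 0 0 1")

```text
time_s: 9.22
tool_pos: [0.4911, -0.1961, 0.2582]
tool_rot: [[-0.0, 0.366, 0.931], [0.0, 0.931, -0.366], [-1.0, -0.0, -0.0]]
wrist_force: [-0.5, 0.0, -4.8]
finger_gap: 0.0297
```

Request:
servo_tool(moves="0 0 -0.005 0 0 0 1;0 0 -0.01 0 0 0 1;0 0 -0.01 0 0 0 1")

```text
time_s: 9.6
tool_pos: [0.4911, -0.1961, 0.2562]
tool_rot: [[-0.0, 0.366, 0.931], [0.0, 0.931, -0.366], [-1.0, 0.0, -0.0]]
wrist_force: [0.2, -0.6, -5.0]
finger_gap: 0.0293
```

Request:
servo_tool(moves="0 0 -0.005 0 0 0 1;0 0 -0.01 0 0 0 1;0 0 -0.01 0 0 0 1")

```text
time_s: 9.98
tool_pos: [0.491, -0.1961, 0.2541]
tool_rot: [[-0.0, 0.366, 0.931], [0.0, 0.931, -0.366], [-1.0, -0.0, -0.0]]
wrist_force: [-1.0, 0.2, -6.0]
finger_gap: 0.0295
```

Request:
servo_tool(moves="0 0 -0.005 0 0 0 1;0 0 -0.01 0 0 0 1;0 0 -0.01 0 0 0 1")

```text
time_s: 10.35
tool_pos: [0.491, -0.1961, 0.2521]
tool_rot: [[-0.0, 0.366, 0.931], [0.0, 0.931, -0.366], [-1.0, -0.0, -0.0]]
wrist_force: [-1.7, -0.0, -5.6]
finger_gap: 0.0297
```

Request:
servo_tool(moves="0 0 -0.005 0 0 0 1;0 0 -0.01 0 0 0 1;0 0 -0.01 0 0 0 1")

```text
time_s: 10.72
tool_pos: [0.491, -0.1961, 0.2501]
tool_rot: [[-0.0, 0.366, 0.931], [0.0, 0.931, -0.366], [-1.0, -0.0, -0.0]]
wrist_force: [-1.9, -0.2, -5.1]
finger_gap: 0.0294
```

Request:
servo_tool(moves="-0.002 0 -0.005 0 0 0 1;-0.002 0 -0.01 0 0 0 1;-0.002 0 -0.015 0 0 0 1;-0.002 0 -0.02 0 0 0 1;-0.002 0 -0.02 0 0 0 1")

```text
time_s: 11.35
tool_pos: [0.4908, -0.196, 0.2462]
tool_rot: [[0.0, 0.366, 0.931], [0.0, 0.931, -0.366], [-1.0, 0.0, -0.0]]
wrist_force: [-0.3, 0.5, -5.5]
finger_gap: 0.0294
```

Request:
servo_tool(moves="0 0 -0.005 0 0 0 1;0 0 -0.01 0 0 0 1;0 0 -0.015 0 0 0 1;0 0 -0.02 0 0 0 1;0 0 -0.02 0 0 0 1")

```text
time_s: 11.98
tool_pos: [0.4907, -0.196, 0.2422]
tool_rot: [[-0.0, 0.366, 0.931], [0.0, 0.931, -0.366], [-1.0, 0.0, -0.0]]
wrist_force: [0.1, -0.5, -3.8]
finger_gap: 0.0295
```

Request:
servo_tool(moves="0 0 -0.005 0 0 0 1;0 0 -0.01 0 0 0 1;0 0 -0.015 0 0 0 1;0 0 -0.02 0 0 0 1;0 0 -0.025 0 0 0 1;0 0 -0.03 0 0 0 1;0 0 -0.03 0 0 0 1")

```text
time_s: 12.85
tool_pos: [0.4907, -0.1961, 0.2362]
tool_rot: [[-0.0, 0.366, 0.931], [0.0, 0.931, -0.366], [-1.0, 0.0, -0.0]]
wrist_force: [-0.2, -0.3, -5.9]
finger_gap: 0.0291
```

Request:
servo_tool(moves="0 0 -0.005 0 0 0 1;0 0 -0.01 0 0 0 1;0 0 -0.015 0 0 0 1;0 0 -0.02 0 0 0 1;0 0 -0.025 0 0 0 1;0 0 -0.03 0 0 0 1;0 0 -0.03 0 0 0 1")

```text
time_s: 13.72
tool_pos: [0.4907, -0.1961, 0.2302]
tool_rot: [[-0.0, 0.366, 0.931], [0.0, 0.931, -0.366], [-1.0, 0.0, -0.0]]
wrist_force: [-0.5, -0.8, -4.9]
finger_gap: 0.0292
```

Request:
servo_tool(moves="0 0 -0.005 0 0 0 1;0 0 -0.01 0 0 0 1;0 0 -0.015 0 0 0 1;0 0 -0.02 0 0 0 1;0 0 -0.02 0 0 0 1")

```text
time_s: 14.35
tool_pos: [0.4907, -0.1961, 0.2262]
tool_rot: [[-0.0, 0.366, 0.931], [0.0, 0.931, -0.366], [-1.0, -0.0, -0.0]]
wrist_force: [-0.9, 0.1, -4.6]
finger_gap: 0.0295
```

Request:
servo_tool(moves="0 0 -0.005 0 0 0 1;0 0 -0.01 0 0 0 1;0 0 -0.015 0 0 0 1;0 0 -0.015 0 0 0 1")

```text
time_s: 14.85
tool_pos: [0.4907, -0.1961, 0.2232]
tool_rot: [[-0.0, 0.366, 0.931], [0.0, 0.931, -0.366], [-1.0, -0.0, -0.0]]
wrist_force: [0.0, 0.2, -4.8]
finger_gap: 0.0293
```

Request:
servo_tool(moves="0 0 -0.005 0 0 0 1;0 0 -0.01 0 0 0 1;0 0 -0.01 0 0 0 1")

```text
time_s: 15.22
tool_pos: [0.4907, -0.1961, 0.2212]
tool_rot: [[-0.0, 0.366, 0.931], [0.0, 0.931, -0.366], [-1.0, 0.0, -0.0]]
wrist_force: [-0.6, -0.3, -5.7]
finger_gap: 0.0295
```

Request:
servo_tool(moves="0 0 -0.004 0 0 0 1;0 0 -0.008 0 0 0 1;0 0 -0.008 0 0 0 1")

```text
time_s: 15.6
tool_pos: [0.4907, -0.1961, 0.2196]
tool_rot: [[-0.0, 0.366, 0.931], [0.0, 0.931, -0.366], [-1.0, 0.0, -0.0]]
wrist_force: [0.0, 0.3, -5.5]
finger_gap: 0.0292
```

Request:
servo_tool(moves="0 0 -0.004 0 0 0 1;0 0 -0.008 0 0 0 1;0 0 -0.008 0 0 0 1")

```text
time_s: 15.98
tool_pos: [0.4907, -0.1961, 0.2182]
tool_rot: [[0.0, 0.366, 0.931], [-0.0, 0.931, -0.366], [-1.0, -0.0, 0.0]]
wrist_force: [-0.1, 0.0, -3.7]
finger_gap: 0.0293
```

Request:
servo_tool(moves="0 0 -0.003 0 0 0 1;0 0 -0.005 0 0 0 1;0 0 -0.005 0 0 0 1")

```text
time_s: 16.35
tool_pos: [0.4907, -0.1961, 0.2173]
tool_rot: [[0.0, 0.366, 0.931], [-0.0, 0.931, -0.366], [-1.0, -0.0, 0.0]]
wrist_force: [-2.0, 1.1, 1.5]
finger_gap: 0.0293
```

Request:
servo_tool(moves="0 0 -0.003 0 0 0 1;0 0 -0.005 0 0 0 1;0 0 -0.005 0 0 0 1")

```text
time_s: 16.73
tool_pos: [0.4907, -0.1961, 0.2162]
tool_rot: [[0.0, 0.366, 0.931], [-0.0, 0.931, -0.366], [-1.0, -0.0, 0.0]]
wrist_force: [-1.8, 0.7, 2.7]
finger_gap: 0.0293
```

Request:
servo_tool(moves="0 0 -0.003 0 0 0 1;0 0 -0.006 0 0 0 1;0 0 -0.009 0 0 0 1;0 0 -0.01 0 0 0 1;0 0 -0.01 0 0 0 1")

```text
time_s: 17.35
tool_pos: [0.4908, -0.1961, 0.2143]
tool_rot: [[0.0, 0.366, 0.931], [-0.0, 0.931, -0.366], [-1.0, 0.0, 0.0]]
wrist_force: [-3.7, 1.5, 5.4]
finger_gap: 0.0294
```

Request:
servo_tool(moves="0 0 -0.002 0 0 0 1;0 0 -0.004 0 0 0 1;0 0 -0.004 0 0 0 1")

```text
time_s: 17.73
tool_pos: [0.4908, -0.1961, 0.2136]
tool_rot: [[0.0, 0.366, 0.931], [-0.0, 0.931, -0.366], [-1.0, -0.0, 0.0]]
wrist_force: [-3.3, 0.5, 6.9]
finger_gap: 0.0295
```

Request:
servo_tool(moves="0 0 -0.0015 0 0 0 1;0 0 -0.003 0 0 0 1;0 0 -0.003 0 0 0 1")

```text
time_s: 18.1
tool_pos: [0.4908, -0.1961, 0.2134]
tool_rot: [[0.001, 0.366, 0.931], [-0.0, 0.931, -0.366], [-1.0, -0.0, 0.001]]
wrist_force: [-3.7, 2.3, 11.4]
finger_gap: 0.0293
```

Request:
servo_tool(moves="0 0 -0.0015 0 0 0 1;0 0 -0.003 0 0 0 1;0 0 -0.003 0 0 0 1")

```text
time_s: 18.48
tool_pos: [0.4907, -0.1961, 0.2133]
tool_rot: [[0.001, 0.366, 0.931], [-0.0, 0.931, -0.366], [-1.0, -0.0, 0.001]]
wrist_force: [-5.8, 2.0, 14.2]
finger_gap: 0.0292
```

Request:
servo_tool(moves="0 0 -0.002 0 0 0 1;0 0 -0.004 0 0 0 1;0 0 -0.006 0 0 0 1;0 0 -0.006 0 0 0 1")

```text
time_s: 18.98
tool_pos: [0.4908, -0.1961, 0.2133]
tool_rot: [[0.002, 0.366, 0.931], [-0.001, 0.931, -0.366], [-1.0, -0.0, 0.003]]
wrist_force: [-8.9, 3.8, 25.3]
finger_gap: 0.0296
```

Run:
```python
from h import *
s=observe(); print(s["tool_pos"],s["wrist_force"],s["wrist_torque"],s["time_s"],s["finger_gap"])
c=cam("side"); cv2.imwrite("pics/side7z.png",cv2.resize(c["frame"][80:180,250:360],None,fx=6,fy=6,interpolation=2))
```

```text
[ 0.49079534 -0.19611275  0.21328189] [-8.90966353  3.83673629 25.27503011] [ 0.64847388  1.9635254  -0.03521087] 18.975 0.029596481648446412
```

View pics/side7z.png

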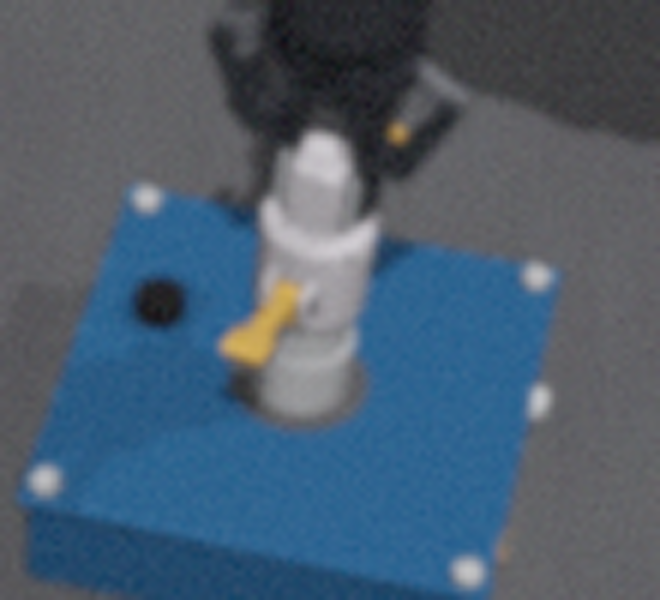

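Hard stop at TCP z=0.2133, about 4.8 mm after plunger touch at roughly 0.218, and extra push gave force without motion, so it is home. I ease off the push, then release.

Request:
servo_tool(moves="-0.001 0 0.003 0 0 0 1;-0.002 0 0.007 0 0 0 1;-0.002 0 0.007 0 0 0 1")

```text
time_s: 19.4
tool_pos: [0.4907, -0.1961, 0.2133]
tool_rot: [[0.002, 0.366, 0.931], [-0.0, 0.931, -0.366], [-1.0, 0.0, 0.002]]
wrist_force: [-3.2, 2.4, 12.1]
finger_gap: 0.0293
```

Request:
servo_tool(moves="0 0 0 0 0 0 0.4;0 0 0 0 0 0 0;0 0 0 0 0 0 -0.5;0 0 0 0 0 0 -1;0 0 0 0 0 0 -1;0 0 0 0 0 0 -1")

```text
time_s: 20.15
tool_pos: [0.4903, -0.1961, 0.2122]
tool_rot: [[-0.0, 0.366, 0.931], [0.0, 0.931, -0.366], [-1.0, -0.0, -0.0]]
wrist_force: [-0.5, 0.8, 0.6]
finger_gap: 0.0853
```

Run:
```python
from h import *
s=observe(); print(s["tool_pos"],s["wrist_force"],s["wrist_torque"],s["time_s"],s["finger_gap"],s["q"])
c=cam("wrist"); cv2.imwrite("pics/w8.png",c["frame"])
```

```text
[ 0.49034    -0.19608683  0.21221575] [-0.47389891  0.75361704  0.63305046] [-0.01043114 -0.04662718 -0.02246411] 20.15 0.08525222313206297 [-3.80406793e-01  2.59002272e-01 -8.37058102e-02  1.22824764e+00
 -2.41103324e-05  1.56480780e+00]
```

View pics/w8.png

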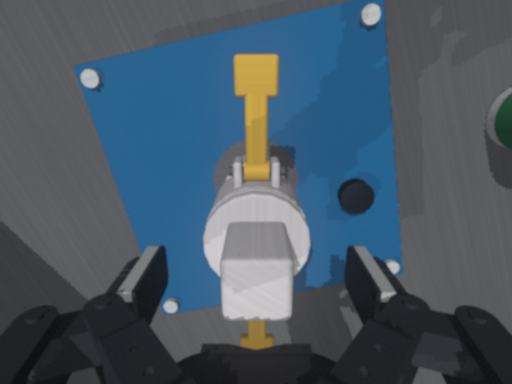

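Request:
servo_tool(moves="0 0 0.05 0 0 0 -1;0 0 0.25 0 0 0 -1;0 0 0.45 0 0 0 -1;0 0 0.45 0 0 0 0")

```text
time_s: 20.7
tool_pos: [0.4916, -0.1966, 0.3059]
tool_rot: [[0.006, 0.366, 0.931], [-0.002, 0.931, -0.366], [-1.0, -0.0, 0.006]]
wrist_force: [0.3, -1.1, 0.9]
finger_gap: 0.0696
```

Request:
servo_tool(moves="0.04 0.1 0 -0.2 0.08 0 1;0.08 0.2 0 -0.4 0.16 0 1;0.12 0.3 0 -0.6 0.24 0 1;0.165 0.41 0 -0.8 0.31 0 1;0.165 0.41 0 -0.931 0.366 0 1;0.165 0.41 0 -0.931 0.366 0 1;0.165 0.41 0 -0.931 0.366 0 1")

```text
time_s: 21.58
tool_pos: [0.5232, -0.1144, 0.3023]
tool_rot: [[-0.259, 0.259, 0.93], [-0.657, 0.659, -0.366], [-0.709, -0.706, -0.0]]
wrist_force: [-0.4, 0.1, 0.6]
finger_gap: 0.0001
```

Run:
```python
from h import *
s=observe(); print(s["tool_pos"],s["tool_rot"],s["wrist_force"],s["time_s"],s["finger_gap"],s["q"])
c=cam("wrist"); cv2.imwrite("pics/w9.png",c["frame"])
for n in("top","side"):
    c=cam(n); np.savez(n+"9.npz",**c); cv2.imwrite(f"pics/{n}9.png",c["frame"])
    P=pts(c); hsv=cv2.cvtColor(c["frame"],cv2.COLOR_BGR2HSV); x,y,z=[P[...,i] for i in range(3)]
    near=np.hypot(x-.491,y+.197)<.06; w=hsv[...,1]<60
    for lo in(.186,.226):
        q=P[near&w&(z>lo)&(z<lo+.008)]
        if len(q)>5: print(n,lo,len(q),cv2.minEnclosingCircle((q[:,:2]*1000).astype(np.float32)),np.median(q[:,2]))
```

```text
[ 0.52322776 -0.11436605  0.3023341 ] [[-2.58592148e-01  2.59424124e-01  9.30499449e-01]
 [-6.56579728e-01  6.59342334e-01 -3.66293253e-01]
 [-7.08542985e-01 -7.05667634e-01 -1.68129604e-04]] [-0.39699013  0.09946343  0.63788197] 21.575 0.00012657590279988297 [ 0.12417586  0.49313139  0.25852191  1.78120593 -0.66810009  2.22665057]
top 0.186 224 ((490.4655456542969, -196.95457458496094), 28.982051849365234) 0.19046865623165576
top 0.226 152 ((490.1495666503906, -197.87274169921875), 19.12535285949707) 0.23071014369389856
side 0.186 95 ((495.39599609375, -195.74436950683594), 30.876928329467773) 0.1907118654083298
```

View pics/w9.png

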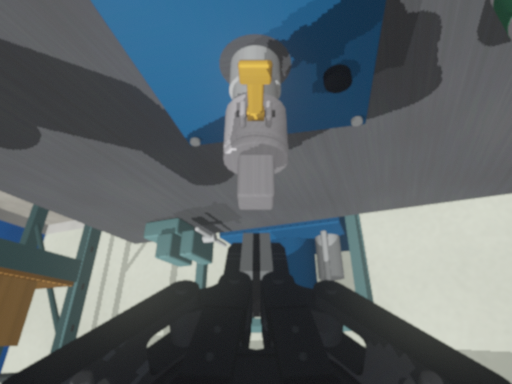

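View pics/side9.png

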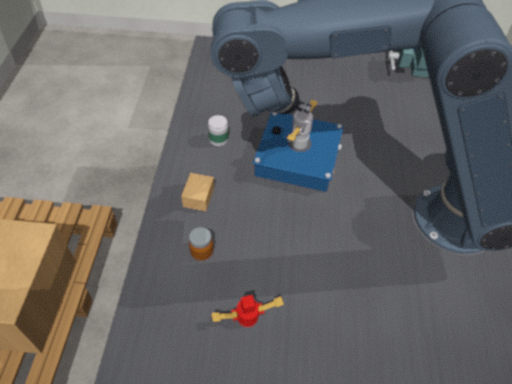

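```bash
cat > traj.py <<'E'
import numpy as np
def T(th,gap=0.0,pz=.1638,po=.034):
    a=.35-th; u=np.array([np.cos(a),np.sin(a)]); n=np.array([-np.sin(a),np.cos(a)])
    s=c=np.sqrt(.5); X=np.array([-s,-c]); Y=np.array([c,-s])
    # contact distance of the end-face centre varies so the face slides smoothly
    if a>-np.pi/4: d=.056; co=.019*X+.011*Y
    else:
        f=min(1,(-np.pi/4-a)/.78); d=.034+.012*f; co=.019*X-.011*Y
    return np.array([po,pz])+u*d+n*(.003+gap)-co
if __name__=="__main__":
    A=np.array([.491,-.197]); l=np.array([.366,.931])
    for th in np.linspace(0,1.92,13):
        o,z=T(th); p=A+l*o; print(round(th,2),o.round(4),z.round(4),'d-units from (.5232,-.1144,.3023):',((np.r_[p,z]-[.5232,-.1144,.3023])/.2).round(3))
E
python3 traj.py
```

```text
0.0 0.0912 0.207 d-units from (.5232,-.1144,.3023): [ 0.006  0.012 -0.476]
0.16 0.0941 0.1985 d-units from (.5232,-.1144,.3023): [ 0.011  0.025 -0.519]
0.32 0.0955 0.1897 d-units from (.5232,-.1144,.3023): [ 0.014  0.032 -0.563]
0.48 0.0956 0.1807 d-units from (.5232,-.1144,.3023): [ 0.014  0.032 -0.608]
0.64 0.0942 0.1719 d-units from (.5232,-.1144,.3023): [ 0.011  0.025 -0.652]
0.8 0.0914 0.1634 d-units from (.5232,-.1144,.3023): [ 0.006  0.012 -0.695]
0.96 0.0873 0.1554 d-units from (.5232,-.1144,.3023): [-0.001 -0.007 -0.735]
1.12 0.0819 0.1482 d-units from (.5232,-.1144,.3023): [-0.011 -0.032 -0.771]
1.28 0.0793 0.1422 d-units from (.5232,-.1144,.3023): [-0.016 -0.044 -0.8  ]
1.44 0.0758 0.1365 d-units from (.5232,-.1144,.3023): [-0.022 -0.06  -0.829]
1.6 0.071 0.1314 d-units from (.5232,-.1144,.3023): [-0.031 -0.082 -0.855]
1.76 0.0652 0.1269 d-units from (.5232,-.1144,.3023): [-0.042 -0.11  -0.877]
1.92 0.0582 0.1235 d-units from (.5232,-.1144,.3023): [-0.054 -0.142 -0.894]
```

Request:
servo_tool(moves="0.006 0.012 -0.2 0 0 0 1;0.006 0.012 -0.38 0 0 0 1;0.006 0.012 -0.44 0 0 0 1;0.006 0.012 -0.46 0 0 0 1;0.006 0.012 -0.476 0 0 0 1;0.011 0.025 -0.5 0 0 0 1;0.011 0.025 -0.519 0 0 0 1;0.014 0.032 -0.54 0 0 0 1;0.014 0.032 -0.563 0 0 0 1")

```text
time_s: 22.85
tool_pos: [0.5264, -0.1075, 0.1896]
tool_rot: [[-0.258, 0.259, 0.931], [-0.658, 0.658, -0.366], [-0.707, -0.707, 0.0]]
wrist_force: [1.7, 1.0, 2.0]
finger_gap: 0.0001
```

Run:
```python
from h import *
s=observe(); print(s["tool_pos"],s["tool_rot"],s["wrist_force"],s["time_s"],s["q"])
c=cam("wrist"); cv2.imwrite("pics/w10.png",c["frame"])
```

```text
[ 0.52636654 -0.10752162  0.18956302] [[-2.58344046e-01  2.58650955e-01  9.30783561e-01]
 [-6.58319643e-01  6.58007116e-01 -3.65570626e-01]
 [-7.07017398e-01 -7.07196096e-01  2.82783731e-04]] [1.72722539 1.04312211 2.04872114] 22.85 [ 0.13557132  0.56142548  0.07843199  1.54171898 -0.66538523  2.23998729]
```

View pics/w10.png

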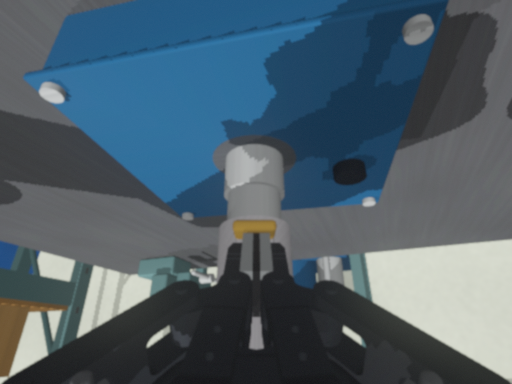

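Request:
servo_tool(moves="0 0 -0.022 0 0 0 1;0 0 -0.045 0 0 0 1;-0.001 -0.003 -0.067 0 0 0 1;-0.003 -0.007 -0.089 0 0 0 1;-0.005 -0.013 -0.11 0 0 0 1;-0.008 -0.02 -0.132 0 0 0 1;-0.011 -0.03 -0.152 0 0 0 1;-0.015 -0.039 -0.172 0 0 0 1")

```text
time_s: 23.9
tool_pos: [0.5231, -0.1156, 0.155]
tool_rot: [[-0.259, 0.259, 0.931], [-0.658, 0.658, -0.366], [-0.707, -0.707, -0.0]]
wrist_force: [1.1, 1.7, 1.6]
finger_gap: 0.0001
```

Run:
```python
from h import *
s=observe(); print(s["tool_pos"],s["wrist_force"],s["time_s"],s["q"])
c=cam("side"); cv2.imwrite("pics/s11.png",cv2.resize(c["frame"][80:180,230:360],None,fx=6,fy=6,interpolation=2))
c=cam("top"); cv2.imwrite("pics/t11.png",cv2.resize(c["frame"][200:290,300:400],None,fx=6,fy=6,interpolation=2))
```

```text
[ 0.52305721 -0.11563654  0.15496681] [1.13916139 1.69997019 1.59191923] 23.9 [ 0.12286241  0.57988273  0.01696915  1.4535261  -0.67065449  2.22576616]
```

View pics/s11.png

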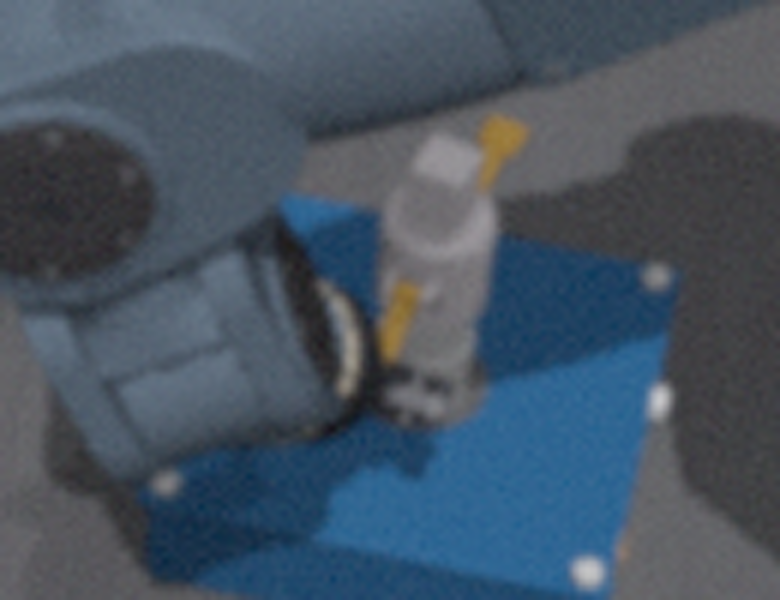

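View pics/t11.png

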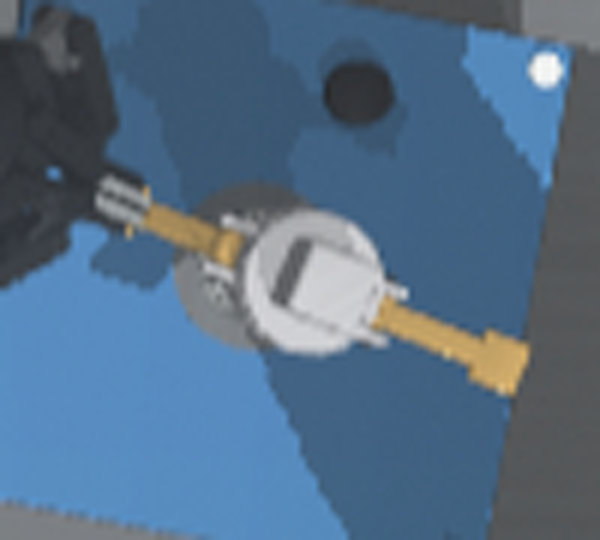

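Request:
servo_tool(moves="-0.005 -0.012 -0.018 0 0 0 1;-0.01 -0.025 -0.036 0 0 0 1;-0.012 -0.031 -0.05 0 0 0 1;-0.015 -0.037 -0.065 0 0 0 1;-0.018 -0.045 -0.08 0 0 0 1;-0.021 -0.053 -0.094 0 0 0 1;-0.025 -0.064 -0.107 0 0 0 1;-0.03 -0.075 -0.12 0 0 0 1;-0.035 -0.089 -0.131 0 0 0 1;-0.041 -0.103 -0.142 0 0 0 1")

```text
time_s: 25.25
tool_pos: [0.5149, -0.1362, 0.1267]
tool_rot: [[-0.259, 0.259, 0.931], [-0.658, 0.658, -0.366], [-0.707, -0.707, -0.0]]
wrist_force: [0.4, 2.1, 2.7]
finger_gap: 0.0
```

Request:
servo_tool(moves="-0.004 -0.011 -0.006 0 0 0 1;-0.008 -0.021 -0.011 0 0 0 1;-0.012 -0.032 -0.017 0 0 0 1;-0.012 -0.032 -0.017 0 0 0 1")

```text
time_s: 25.75
tool_pos: [0.5124, -0.1426, 0.1233]
tool_rot: [[-0.259, 0.259, 0.931], [-0.658, 0.658, -0.366], [-0.707, -0.707, -0.0]]
wrist_force: [0.1, 1.7, 1.4]
finger_gap: -0.0003
```

Request:
servo_tool(moves="-0.002 -0.005 0 0 0 0 1;-0.004 -0.01 0 0 0 0 1;-0.004 -0.01 0 0 0 0 1")

```text
time_s: 26.12
tool_pos: [0.5117, -0.1444, 0.1233]
tool_rot: [[-0.259, 0.259, 0.931], [-0.658, 0.658, -0.366], [-0.707, -0.707, -0.0]]
wrist_force: [0.4, 2.0, -0.1]
finger_gap: -0.0001
```

Request:
servo_tool(moves="-0.002 -0.005 0 0 0 0 1;-0.004 -0.01 0 0 0 0 1;-0.004 -0.01 0 0 0 0 1")

```text
time_s: 26.5
tool_pos: [0.5111, -0.1461, 0.1232]
tool_rot: [[-0.259, 0.259, 0.931], [-0.658, 0.659, -0.366], [-0.708, -0.707, -0.0]]
wrist_force: [1.0, 4.9, -3.1]
finger_gap: -0.0004
```

Request:
servo_tool(moves="-0.002 -0.005 0 0 0 0 1;-0.004 -0.01 0 0 0 0 1;-0.004 -0.01 0 0 0 0 1")

```text
time_s: 26.88
tool_pos: [0.511, -0.1471, 0.1229]
tool_rot: [[-0.257, 0.26, 0.931], [-0.656, 0.66, -0.366], [-0.709, -0.705, 0.001]]
wrist_force: [3.9, 12.2, -2.8]
finger_gap: 0.0003
```

Run:
```python
from h import *
s=observe(); print(s["tool_pos"],s["wrist_force"],s["time_s"],s["q"])
c=cam("side"); cv2.imwrite("pics/s12.png",cv2.resize(c["frame"][80:180,230:360],None,fx=6,fy=6,interpolation=2))
c=cam("wrist"); cv2.imwrite("pics/w12.png",c["frame"])
```

```text
[ 0.51096302 -0.14709685  0.12292558] [ 3.89117272 12.21563303 -2.84482083] 26.875 [ 0.07120927  0.57496325 -0.07777418  1.32227936 -0.68947398  2.16357974]
```

View pics/s12.png

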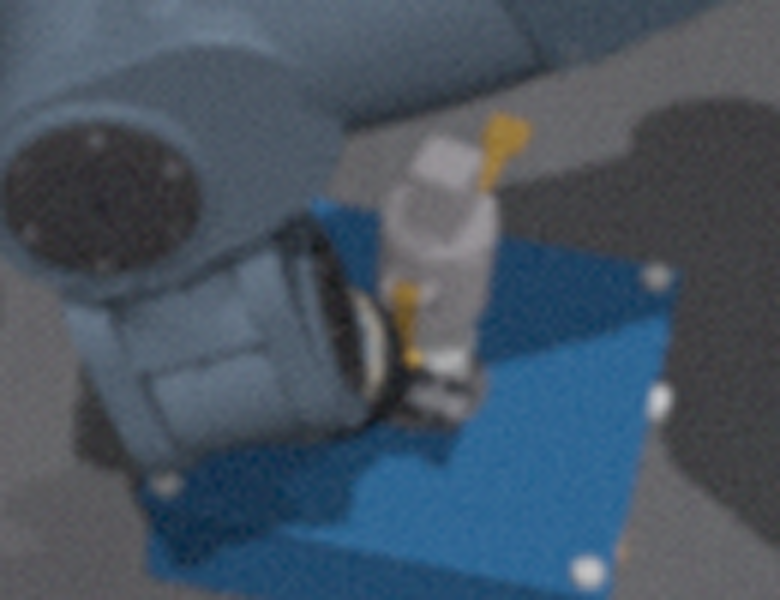

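View pics/w12.png

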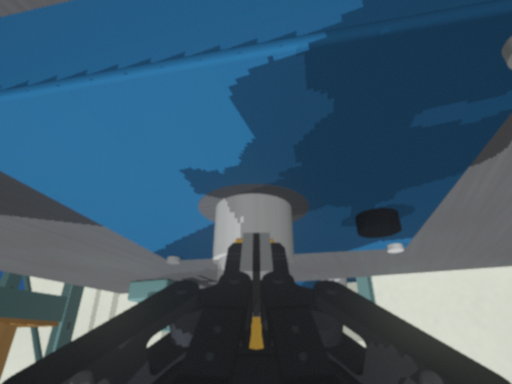

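Request:
servo_tool(moves="-0.002 -0.005 0 0 0 0 1;-0.004 -0.01 0 0 0 0 1;-0.004 -0.01 0 0 0 0 1")

```text
time_s: 27.35
tool_pos: [0.5108, -0.1478, 0.1228]
tool_rot: [[-0.256, 0.261, 0.931], [-0.655, 0.662, -0.365], [-0.711, -0.703, 0.001]]
wrist_force: [5.6, 22.5, -0.3]
finger_gap: 0.0001
```

Request:
servo_tool(moves="0.03 0.08 0 0 0 0 1;0.11 0.28 0.05 0 0 0 1;0.11 0.28 0.3 0 0 0 1;0.11 0.28 0.6 0.1 -0.04 0 1;0.11 0.28 0.9 0.35 -0.14 0 1;0.09 0.23 0.95 0.55 -0.22 0 1;0.06 0.15 0.95 0.75 -0.29 0 1;0.04 0.1 0.95 0.931 -0.366 0 1;0.04 0.1 0.95 0.931 -0.366 0 1")

```text
time_s: 28.48
tool_pos: [0.5159, -0.133, 0.3144]
tool_rot: [[0.001, 0.37, 0.929], [-0.001, 0.929, -0.37], [-1.0, -0.0, 0.001]]
wrist_force: [0.4, -0.3, -0.6]
finger_gap: -0.0003
```

Run:
```python
from h import *
s=observe(); print(s["tool_pos"],s["tool_rot"],s["wrist_force"],s["time_s"],s["q"])
c=cam("side"); cv2.imwrite("pics/s13.png",cv2.resize(c["frame"][80:180,230:360],None,fx=6,fy=6,interpolation=2))
c=cam("top"); cv2.imwrite("pics/t13.png",cv2.resize(c["frame"][200:290,300:400],None,fx=6,fy=6,interpolation=2))
```

```text
[ 0.51585327 -0.13300335  0.31435821] [[ 6.30739930e-04  3.70450783e-01  9.28851882e-01]
 [-5.08901834e-04  9.28852066e-01 -3.70450511e-01]
 [-9.99999672e-01 -2.39036498e-04  7.74387170e-04]] [ 0.38134097 -0.32159665 -0.59657821] 28.475 [-2.52154813e-01  2.39087174e-01  1.50224414e-01  1.48119581e+00
 -3.35444803e-04  1.69813559e+00]
```

View pics/s13.png

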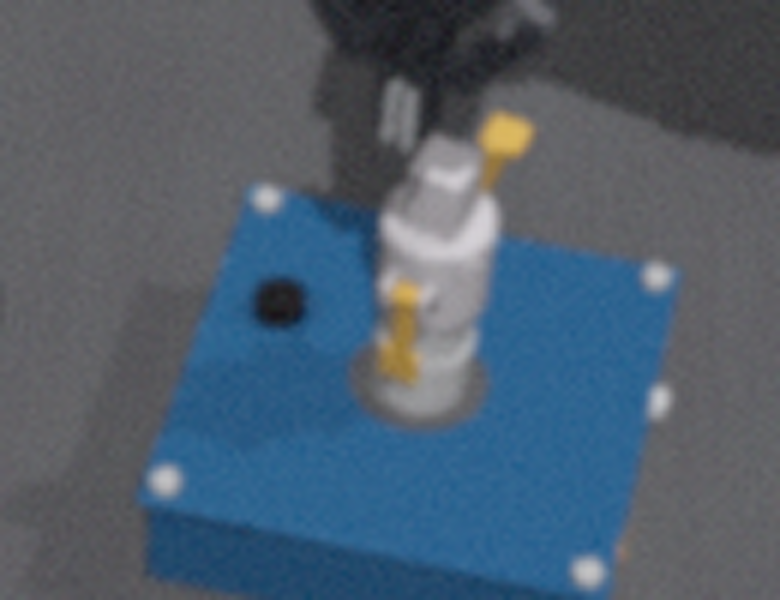

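Request:
servo_tool(moves="-0.07 -0.18 0 0.1 -0.04 0 1;-0.15 -0.38 0 0.3 -0.12 0 1;-0.22 -0.56 0 0.5 -0.2 0 1;-0.29 -0.745 0 0.7 -0.28 0 1;-0.29 -0.745 0 0.931 -0.366 0 1;-0.29 -0.745 0 0.931 -0.366 0 1;-0.29 -0.745 0 0.931 -0.366 0 1")

```text
time_s: 29.45
tool_pos: [0.4599, -0.2786, 0.3129]
tool_rot: [[0.255, 0.259, 0.932], [0.658, 0.66, -0.363], [-0.709, 0.705, -0.002]]
wrist_force: [0.0, -0.4, -0.5]
finger_gap: -0.0001
```

Run:
```python
from h import *
from traj import T
s=observe(); print(s["tool_pos"],s["tool_rot"],s["wrist_force"],s["time_s"],s["q"])
A=np.array([.491,-.197]); l=np.array([.37,.929]); p0=s["tool_pos"]
for th in np.linspace(0,1.92,13):
    o,z=T(th); print(round(th,2),((np.r_[A-l*o,z]-p0)/.2).round(3))
c=cam("wrist"); cv2.imwrite("pics/w14.png",c["frame"])
```

```text
[ 0.45988334 -0.27857605  0.31290602] [[ 0.25492279  0.25910074  0.9316014 ]
 [ 0.65752632  0.65995821 -0.36347531]
 [-0.70899472  0.70521058 -0.00212716]] [ 0.01239367 -0.40104003 -0.45590224] 29.45 [-0.88026975  0.50016852  0.29661992  1.81957718  0.66280408  0.90537833]
0.0 [-0.013 -0.016 -0.529]
0.16 [-0.018 -0.029 -0.572]
0.32 [-0.021 -0.036 -0.616]
0.48 [-0.021 -0.036 -0.661]
0.64 [-0.019 -0.03  -0.705]
0.8 [-0.013 -0.017 -0.748]
0.96 [-0.006  0.002 -0.788]
1.12 [ 0.004  0.027 -0.824]
1.28 [ 0.009  0.04  -0.853]
1.44 [ 0.015  0.056 -0.882]
1.6 [ 0.024  0.078 -0.908]
1.76 [ 0.035  0.105 -0.93 ]
1.92 [ 0.048  0.137 -0.947]
```

View pics/w14.png

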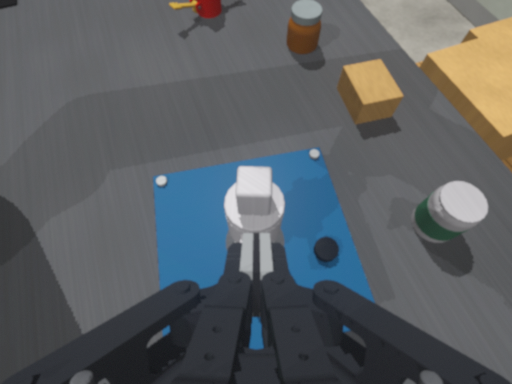

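View pics/t13.png

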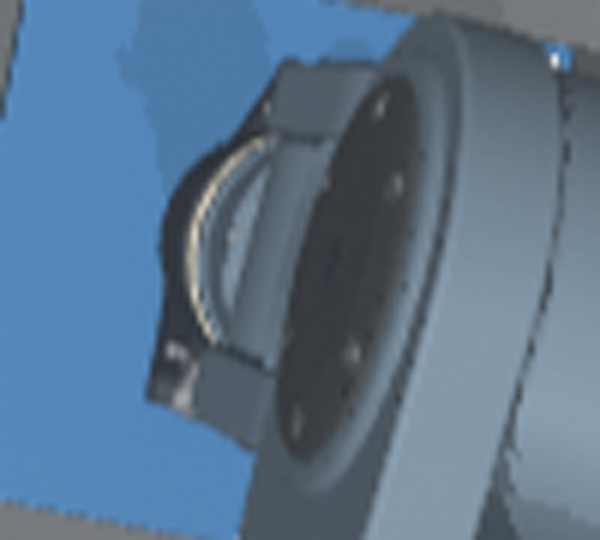

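Request:
servo_tool(moves="-0.005 0 -0.25 0 0 0 1;-0.005 0 -0.42 0 0 0 1;-0.005 0 -0.47 0 0 0 1;-0.005 0 -0.49 0 0 0 1;-0.005 0 -0.49 0 0 0 1")

```text
time_s: 30.12
tool_pos: [0.4588, -0.2794, 0.2168]
tool_rot: [[0.259, 0.257, 0.931], [0.657, 0.659, -0.365], [-0.708, 0.706, 0.002]]
wrist_force: [0.9, 1.1, -0.8]
finger_gap: 0.0001
```

Run:
```python
from h import *
from traj import T
s=observe(); print(s["tool_pos"],s["tool_rot"][:,0],s["wrist_force"],s["time_s"])
A=np.array([.491,-.197]); l=np.array([.37,.929]); p0=s["tool_pos"]
for th in np.linspace(0,1.92,13):
    o,z=T(th); print(round(th,2),((np.r_[A-l*o,z]-p0)/.2).round(3))
c=cam("wrist"); cv2.imwrite("pics/w15.png",c["frame"])
c=cam("side"); cv2.imwrite("pics/s15.png",cv2.resize(c["frame"][80:180,230:360],None,fx=6,fy=6,interpolation=2))
```

```text
[ 0.45880101 -0.27938356  0.2167817 ] [ 0.25896366  0.65715287 -0.70787565] [ 0.85389657  1.06428927 -0.82833798] 30.125
0.0 [-0.008 -0.012 -0.049]
0.16 [-0.013 -0.025 -0.091]
0.32 [-0.016 -0.032 -0.135]
0.48 [-0.016 -0.032 -0.18 ]
0.64 [-0.013 -0.026 -0.225]
0.8 [-0.008 -0.013 -0.267]
0.96 [-0.     0.007 -0.307]
1.12 [ 0.009  0.031 -0.343]
1.28 [ 0.014  0.044 -0.373]
1.44 [ 0.021  0.06  -0.401]
1.6 [ 0.03   0.082 -0.427]
1.76 [ 0.04   0.109 -0.449]
1.92 [ 0.053  0.141 -0.467]
```

View pics/s15.png

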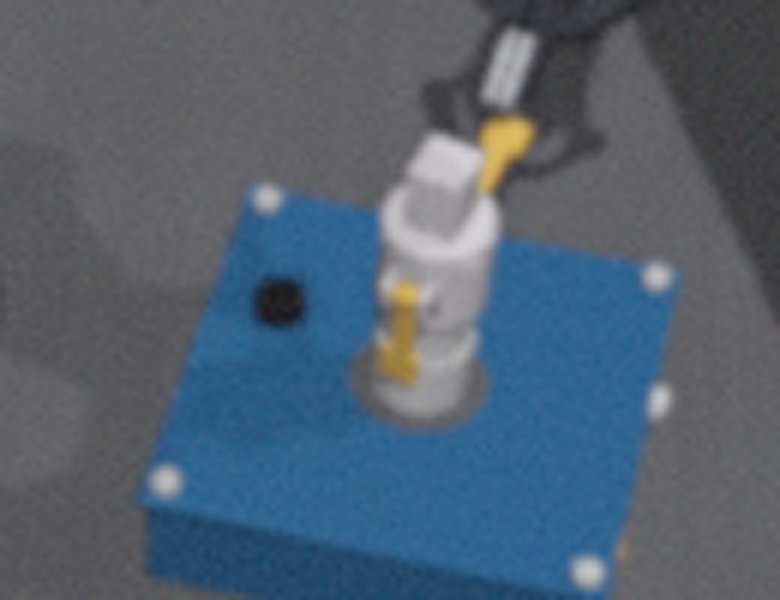

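Request:
servo_tool(moves="-0.008 -0.012 -0.03 0 0 0 1;-0.008 -0.012 -0.049 0 0 0 1;-0.011 -0.02 -0.07 0 0 0 1;-0.013 -0.025 -0.091 0 0 0 1;-0.015 -0.029 -0.113 0 0 0 1;-0.016 -0.032 -0.135 0 0 0 1;-0.016 -0.032 -0.157 0 0 0 1;-0.016 -0.032 -0.18 0 0 0 1")

```text
time_s: 31.22
tool_pos: [0.4551, -0.2859, 0.1792]
tool_rot: [[0.259, 0.258, 0.931], [0.658, 0.658, -0.366], [-0.707, 0.707, 0.0]]
wrist_force: [0.1, 0.4, 2.5]
finger_gap: -0.0001
```

Request:
servo_tool(moves="0.001 0.003 -0.022 0 0 0 1;0.003 0.006 -0.045 0 0 0 1;0.005 0.012 -0.066 0 0 0 1;0.008 0.019 -0.087 0 0 0 1;0.012 0.029 -0.107 0 0 0 1;0.016 0.039 -0.127 0 0 0 1")

```text
time_s: 31.98
tool_pos: [0.4584, -0.2781, 0.1537]
tool_rot: [[0.259, 0.258, 0.931], [0.658, 0.658, -0.366], [-0.707, 0.707, 0.0]]
wrist_force: [0.4, -1.9, 1.4]
finger_gap: 0.0001
```

Run:
```python
from h import *
s=observe(); print(s["tool_pos"],s["wrist_force"],s["time_s"],s["q"])
c=cam("side"); cv2.imwrite("pics/s16.png",cv2.resize(c["frame"][80:180,230:360],None,fx=6,fy=6,interpolation=2))
```

```text
[ 0.45839411 -0.27806428  0.15373967] [ 0.44052541 -1.87329017  1.38333097] 31.975 [-0.88317418  0.58701427  0.02589447  1.46287723  0.66566264  0.90287137]
```

View pics/s16.png

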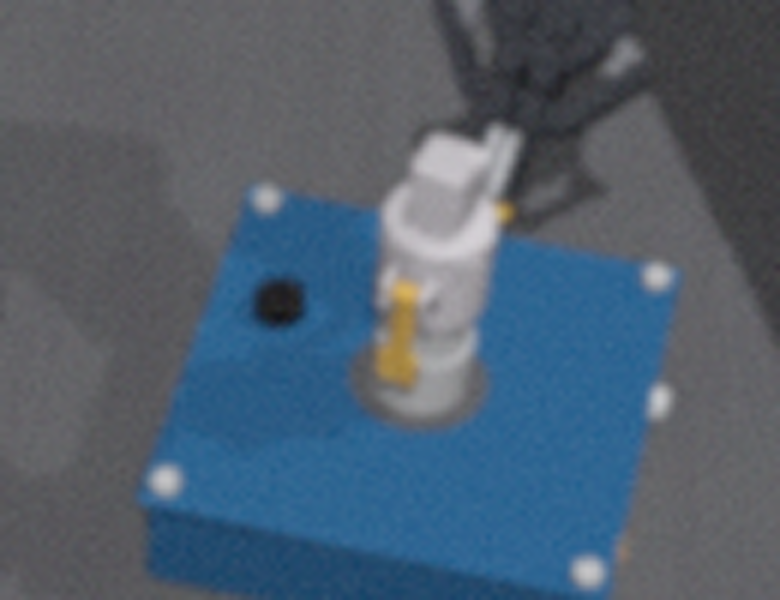

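Request:
servo_tool(moves="0.005 0.012 -0.018 0 0 0 1;0.009 0.024 -0.036 0 0 0 1;0.012 0.031 -0.05 0 0 0 1;0.014 0.037 -0.066 0 0 0 1;0.018 0.045 -0.08 0 0 0 1;0.021 0.053 -0.094 0 0 0 1;0.025 0.064 -0.107 0 0 0 1;0.03 0.075 -0.12 0 0 0 1;0.035 0.089 -0.131 0 0 0 1;0.04 0.102 -0.142 0 0 0 1;0.046 0.118 -0.15 0 0 0 1;0.053 0.134 -0.158 0 0 0 1")

```text
time_s: 33.52
tool_pos: [0.469, -0.2511, 0.1224]
tool_rot: [[0.259, 0.259, 0.931], [0.658, 0.658, -0.366], [-0.707, 0.707, 0.0]]
wrist_force: [-1.1, -1.8, 2.4]
finger_gap: 0.0001
```

Request:
servo_tool(moves="0.002 0.005 0 0 0 0 1;0.004 0.01 0 0 0 0 1;0.006 0.015 0 0 0 0 1;0.006 0.015 0 0 0 0 1")

```text
time_s: 34.02
tool_pos: [0.47, -0.2483, 0.1223]
tool_rot: [[0.258, 0.259, 0.931], [0.658, 0.658, -0.366], [-0.707, 0.707, -0.0]]
wrist_force: [-0.4, -2.0, -1.5]
finger_gap: -0.0001
```

Request:
servo_tool(moves="0.002 0.005 0 0 0 0 1;0.004 0.01 0 0 0 0 1;0.004 0.01 0 0 0 0 1")

```text
time_s: 34.4
tool_pos: [0.4707, -0.2472, 0.1222]
tool_rot: [[0.258, 0.259, 0.931], [0.657, 0.659, -0.366], [-0.708, 0.706, 0.0]]
wrist_force: [-3.5, -7.8, -2.6]
finger_gap: 0.0002
```

Request:
servo_tool(moves="0.002 0.005 0 0 0 0 1;0.004 0.01 0 0 0 0 1;0.004 0.01 0 0 0 0 1")

```text
time_s: 34.78
tool_pos: [0.4711, -0.2466, 0.122]
tool_rot: [[0.258, 0.26, 0.931], [0.655, 0.661, -0.366], [-0.71, 0.704, 0.001]]
wrist_force: [-9.3, -17.6, -0.3]
finger_gap: 0.0001
```

Request:
servo_tool(moves="-0.03 -0.08 0 0 0 0 1;-0.1 -0.26 0.05 0 0 0 1;-0.12 -0.3 0.3 0 0 0 1;-0.12 -0.3 0.6 -0.1 0.04 0 1;-0.12 -0.3 0.9 -0.35 0.14 0 1;-0.12 -0.5 0.95 -0.55 0.22 0 1;-0.12 -0.75 0.95 -0.75 0.29 0 1;-0.12 -0.9 0.95 -0.931 0.366 0 1;-0.12 -0.95 0.95 -0.931 0.366 0 1;-0.12 -0.95 0.95 -0.931 0.366 0 1")

```text
time_s: 36.02
tool_pos: [0.4474, -0.4339, 0.3118]
tool_rot: [[0.0, 0.366, 0.931], [0.005, 0.931, -0.366], [-1.0, 0.004, -0.002]]
wrist_force: [-0.2, 1.1, 0.7]
finger_gap: 0.0002
```

Run:
```python
from h import *
s=observe(); print(s["tool_pos"],s["wrist_force"],s["time_s"])
for n in("side","top"):
    c=cam(n); np.savez(n+"17.npz",**c)
    f=c["frame"]; a=f[80:180,230:360] if n=="side" else f[200:290,300:400]
    cv2.imwrite(f"pics/{n}17.png",cv2.resize(a,None,fx=6,fy=6,interpolation=2)); cv2.imwrite(f"pics/{n}17f.png",f)
    P=pts(c); hsv=cv2.cvtColor(f,cv2.COLOR_BGR2HSV); x,y,z=[P[...,i] for i in range(3)]
    near=np.hypot(x-.491,y+.197)<.06
    b=near&(cv2.inRange(hsv,(12,100,60),(34,255,255))>0); q=P[b]
    l=np.array([.366,.931]); o=(q[:,:2]-[.491,-.197])@l
    print(n,len(q),"out",o.min(),o.max(),"z",q[:,2].min(),q[:,2].max())
    for lo in(.186,.226):
        q=P[near&(hsv[...,1]<60)&(z>lo)&(z<lo+.01)]
        if len(q)>20: print(n,lo,len(q),q.mean(0),cv2.minEnclosingCircle((q[:,:2]*1000).astype(np.float32)),np.linalg.lstsq(np.c_[q[:,:2]-q[:,:2].mean(0),np.ones(len(q))],q[:,2],rcond=None)[0])
c=cam("wrist"); cv2.imwrite("pics/w17.png",c["frame"])
```

```text
[ 0.44737754 -0.43389128  0.31175843] [-0.20063331  1.06460725  0.7069449 ] 36.025
side 63 out 0.0329688429762007 0.044412302102808804 z 0.10378143727222731 0.1748943001703003
side 0.186 119 [ 0.49388162 -0.18568945  0.19111149] ((494.4762878417969, -195.21676635742188), 30.136978149414062) [ 0.0146227  -0.03232956  0.19111149]
side 0.226 81 [ 0.49344861 -0.19358898  0.23166677] ((491.59619140625, -195.2336883544922), 19.412769317626953) [ 0.0183174  -0.03125005  0.23166677]
top 42 out -0.03820067156854964 0.0391056276821192 z 0.11228838000560239 0.17594352275969727
top 0.186 236 [ 0.49066133 -0.19144518  0.19081554] ((489.2782287597656, -197.09896850585938), 28.81895637512207) [-0.00022557  0.00986402  0.19081554]
top 0.226 162 [ 0.48965712 -0.1964741   0.23098237] ((489.22747802734375, -197.1305694580078), 19.487709045410156) [-0.02552631  0.01508128  0.23098237]
```

View pics/side17.png

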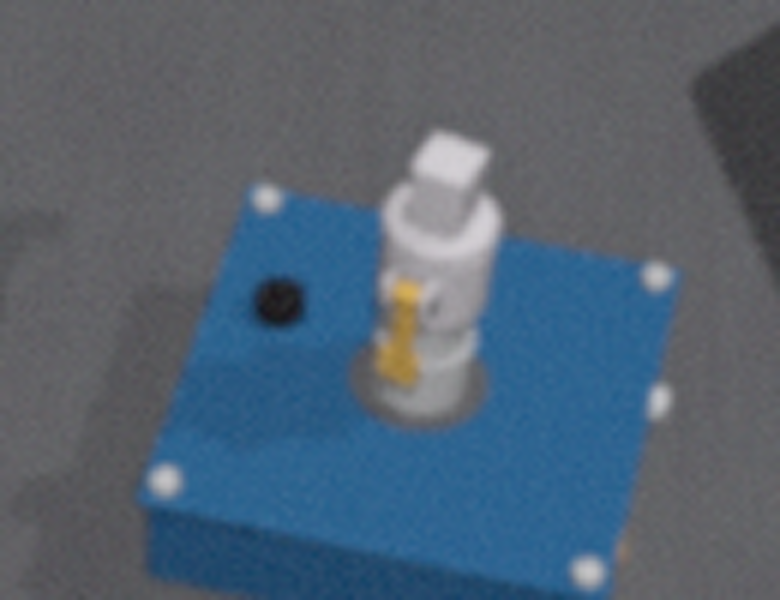

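View pics/top17.png

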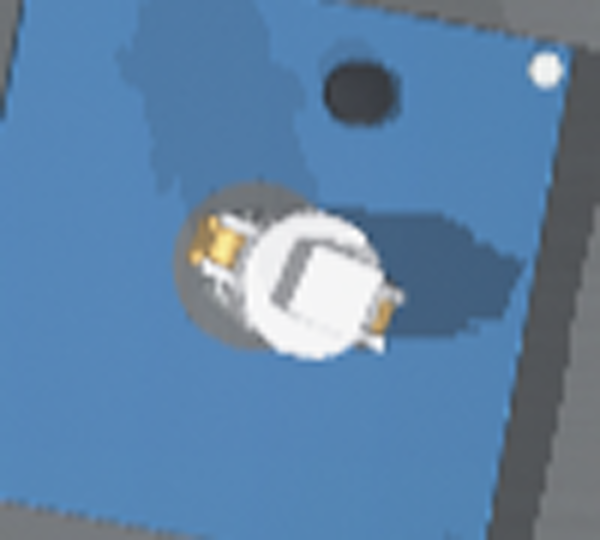

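View pics/w17.png

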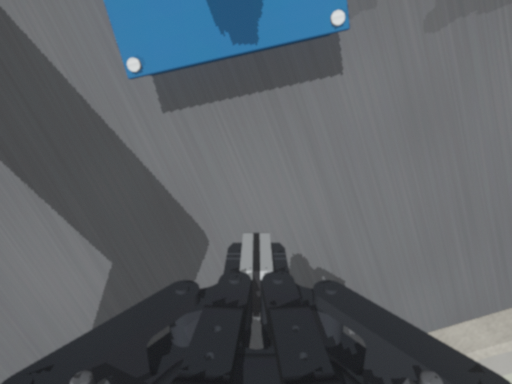

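Request:
servo_tool(moves="0 0 -0.1 0.2 -0.08 0 1;0 0 -0.2 0.4 -0.16 0 1;0 0 -0.3 0.6 -0.24 0 1;0 0 -0.35 0.8 -0.31 0 1;0 0 -0.35 0.931 -0.366 0 1;0 0 -0.35 0.931 -0.366 0 1")

```text
time_s: 36.92
tool_pos: [0.4467, -0.4355, 0.2396]
tool_rot: [[0.259, 0.262, 0.93], [0.661, 0.654, -0.368], [-0.705, 0.71, -0.004]]
wrist_force: [0.1, -0.2, 0.3]
finger_gap: -0.0
```

Run:
```python
from h import *
s=observe(); print(s["tool_pos"],s["time_s"])
c=cam("wrist"); np.savez("w18.npz",**c); cv2.imwrite("pics/w18.png",c["frame"])
A=np.array([.491,-.197]); l=np.array([.366,.931])
for n,c in (("w18",c),("side17",dict(np.load("side17.npz"))),("side13?",None)):
    if c is None: continue
    P=pts(c); hsv=cv2.cvtColor(c["frame"],cv2.COLOR_BGR2HSV)
    near=np.hypot(P[...,0]-.491,P[...,1]+.197)<.07
    q=P[near&(cv2.inRange(hsv,(12,100,60),(34,255,255))>0)]; o=(q[:,:2]-A)@l
    for lo in np.arange(.095,.18,.01):
        m=(q[:,2]>=lo)&(q[:,2]<lo+.01)
        if m.any(): print(n,lo.round(3),m.sum(),np.median(o[m]).round(4))
```

```text
[ 0.44673267 -0.43547333  0.2395669 ] 36.925
w18 0.095 15 -0.0358
w18 0.105 107 -0.0361
w18 0.115 112 -0.036
w18 0.125 66 -0.0361
w18 0.135 71 -0.0361
w18 0.145 75 -0.0361
w18 0.155 65 -0.0384
w18 0.165 128 -0.0366
side17 0.095 1 0.0338
side17 0.105 10 0.0359
side17 0.115 14 0.0376
side17 0.125 8 0.0373
side17 0.135 5 0.037
side17 0.145 10 0.0371
side17 0.155 4 0.0392
side17 0.165 11 0.0393
```

View pics/w18.png

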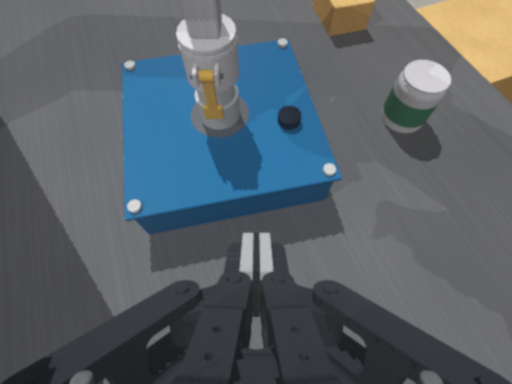

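Both levers measure vertical: outer faces at −36 mm and +37 mm from the axis, constant along their height. The coupling is upright and nothing touches it, so I hand in.

```bash
python3 -c "
from station import *
print(hand_in())"
```

```text
the job is handed in; nothing more can be done
None
```

The coupling is on the filler neck, fully home, with both cam levers swung down one after the other. I handed the job in at about 37 s, with the arm clear of everything.

- **Seating:** the plunger touched at TCP z ≈ 0.218. The hard stop came at 0.2133 m, and I went the last stretch at under 10 mm/s. Pushing harder there added force but no travel. The wrist reading peaked at about 25 N, roughly 30 N on the neck, well under 60 N.
- **Levers:** each was swung down to its stop against a firm 20–23 N. Afterwards both measured straight down, with outer faces about 37 mm (a) and 36 mm (b) from the axis all along their length. That matches the closed position.
- **Coupling:** the last pictures show it upright, with its shoulder about 0.190 m high, which agrees with the felt home height.
- **Bystanders:** the can, carton and jar were never approached or touched. I did not re-measure their positions at the end.
- **Disagreements:** the cameras put the neck's top about 2 mm higher than I felt it, which is within their calibration, so I trusted the feel. The top and side cameras differed by about 4 mm in x. The levers reached their stops about 4 mm further in than my assumed fingertip shape predicted. It was the same on both sides, so I put it down to the shape of the fingertips.

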